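# Put the tools back on their outlines

### The job

Put the pliers, the screwdriver, the tape measure and the longer spanner back on the little plywood boards, each squarely on its own painted outline and pointing the way the outline points, the tape measure standing on its base. Leave the short spanner, the roll of tape and everything else where they lie.

Things in the scene. Friction and masses are not known exactly. Their poses are not given: they have to be found in the camera images.
- pliers: pliers with red handles, 65 wide (x), 158 long (y), 14 high, 0.17 kg, lying flat; origin at the middle of the underside, x across, jaws towards -y, handles towards +y. At the joint, from y = -20 to 0 mm, they are about 30 mm wide, the place to grip across x; open handles are up to 65 mm wide at y = +50
- screwdriver: yellow-handled screwdriver, 172 long (y), lying flat, 0.09 kg; origin at the middle of its length, on the underside. Handle towards +y, from y = -14 to +86 mm, 22 mm wide and 28 mm high; lying down it slopes about 5 degrees, blade tip down: grip it across x at about y = +20; thin steel blade towards -y
- tape_measure: yellow tape measure with dark round sides, standing on its base, 36 wide (x), 77 long (y), 62 high, 0.21 kg; origin at the middle of the underside. Case from y = -28 to +38 mm, 34 mm wide, gripped across x; the small hook at the base sticks out towards -y
- long_spanner: the longer of two steel combination spanners, 184 long (y), 7 thick, 0.12 kg, lying flat; origin at the middle of the underside. Shank 16 mm wide (x), gripped across x at the middle; ring towards -y, open jaw (35 mm wide) towards +y
- pliers_board: fixed plywood board 84 wide (x), 206 long (y), top at 9 mm, with the flat dark outline of the pliers (jaws towards -y). Origin: underside, midline, 30 mm from the board's middle towards +y. Outline centred on the board's middle: the tool is right with its axes parallel to the board's and its origin at (0, -30, 9) mm in this frame
- screwdriver_board: fixed plywood board 84 wide (x), 206 long (y), top at 9 mm, with the flat dark outline of the screwdriver (blade towards -y, handle towards +y). Origin: underside, midline, 30 mm from the board's middle towards +y. Outline centred on the board's middle: the tool is right with its axes parallel to the board's and its origin at (0, -30, 9) mm in this frame
- tape_measure_board: fixed plywood board 84 wide (x), 206 long (y), top at 9 mm, with the flat dark outline of the tape measure's base, 36 x 77 mm (hook towards -y). Origin: underside, midline, 30 mm from the board's middle towards +y. Outline centred on the board's middle: the tool is right with its axes parallel to the board's and its origin at (0, -30, 9) mm in this frame
- long_spanner_board: fixed plywood board 84 wide (x), 206 long (y), top at 9 mm, with the flat dark outline of the long spanner (ring towards -y, open jaw towards +y). Origin: underside, midline, 30 mm from the board's middle towards +y. Outline centred on the board's middle: the tool is right with its axes parallel to the board's and its origin at (0, -30, 9) mm in this frame
- short_spanner: the shorter steel spanner, 26 x 136 x 5 mm (x, y, z), loose, origin at the middle of the underside; it has no outline and stays where it lies
- tape_roll: small dark roll of adhesive tape lying flat, 53 mm across and 19 mm high, loose, origin at the middle of the underside; it has no outline and stays where it lies
Not all that is in view belongs to the job. Of the things that look like the tape_measure, take the one that is farthest to the robot's right at the start.

How it is judged:
At the end, for the whole second after the job is handed in: Each tool lies on its own board (tape measure standing), tilted under 0.12 rad (screwdriver 0.22), its middle within 12 mm of the outline centre along and across, its axis within 0.18 rad of the outline and the right way round, at rest (x of pliers in the frame of pliers_board between -0.012 and 0.012 m and y of pliers in the frame of pliers_board between -0.042 and -0.018 m and y of pliers_board in the frame of pliers above 0 m and angle between the y axis of pliers and the y axis of pliers_board, either way round below 0.18 rad and height (world z) of pliers between 0.004 and 0.015 m and angle between each of pliers, tape_measure, long_spanner's own z axis and vertical below 0.12 rad and linear speed of each of pliers, screwdriver, tape_measure, long_spanner below 0.02 m/s and x of screwdriver in the frame of screwdriver_board between -0.012 and 0.012 m and y of screwdriver in the frame of screwdriver_board between -0.042 and -0.018 m and y of screwdriver_board in the frame of screwdriver above 0 m and angle between the y axis of screwdriver and the y axis of screwdriver_board, either way round below 0.18 rad and height (world z) of screwdriver between 0.004 and 0.03 m and angle between screwdriver's own y axis and vertical above 1.35 rad and x of tape_measure in the frame of tape_measure_board between -0.012 and 0.012 m and y of tape_measure in the frame of tape_measure_board between -0.042 and -0.018 m and y of tape_measure_board in the frame of tape_measure above 0 m and angle between the y axis of tape_measure and the y axis of tape_measure_board, either way round below 0.18 rad and height (world z) of tape_measure between 0.004 and 0.015 m and x of long_spanner in the frame of long_spanner_board between -0.012 and 0.012 m and y of long_spanner in the frame of long_spanner_board between -0.042 and -0.018 m and y of long_spanner_board in the frame of long_spanner above 0 m and angle between the y axis of long_spanner and the y axis of long_spanner_board, either way round below 0.18 rad and height (world z) of long_spanner between 0.004 and 0.015 m); the robot touches nothing.
It fails at once if the short spanner is shifted by more than 30 mm (distance of short_spanner from where it was at the start of the episode above 0.03 m).
It fails at once if the roll of tape is shifted by more than 30 mm (distance of tape_roll from where it was at the start of the episode above 0.03 m).
It also fails if it takes over 109 s, if anything falls off the work surface, if the arm or the gripper's body presses on something with over 40 N, if the wrist force passes 120 N, or if a joint passes its speed limit or range.

### The arm

A 6-joint arm with a two-finger parallel gripper is mounted at the origin on a cart in front of the work surface, level with it; the furniture and walls round the work are solid. World frame = base frame: x ahead of the robot, y to its left, z up, the work surface at z = 0. Lengths are in m, angles in rad, forces in N, time in s.
With the tool pointing down it reaches from about 0.325 to 0.75 m from the base axis. Payload 7.6 kg.
Tool frame: the origin (TCP) lies at the centre of the arm's flange, where the gripper is bolted on; the fingertips stand 173 mm ahead of it and the grasp point (between the pads) lies 155 mm ahead of it; z points along the fingers, y is the direction in which the jaws open and shut (so a half turn about z gives the same grasp; the last joint's range is limited). The gripper opens to 85 mm and grips with 20 to 120 N. Pads are 22 mm wide; open, the fingers measure 114 mm over their backs; the gripper's body (76 mm by 85 mm) begins 54 mm behind the grasp point. The pads swing forward as they close: fully open they stand 13 mm farther back than shut.
Start: joints at [-0.07, 0.052, 1.401, -0, 1.689, -0.07], TCP at [0.525, 0, 0.405] pointing down, gripper open.
Joint ranges: [-2.9, 2.9], [-0.91, 2.17], [0.12, 2.37], [-1.06, 4.2], [0.26, 2.73], [-2.93, 2.93]. Speed limits (rad/s): [2.57, 2.57, 3.01, 3.14, 3.14, 3.14].

### API

Orientations are given as a unit quaternion [w, x, y, z].
In Python, from cell import r, capture, get_calibration gives the robot as it stands. The module is installed in compiled form; this text tells all that it offers.
- The arm moves only by the tool apply_moves, never from a script. Its argument "steps" is a list of rows, each an object with "offset": the shift along the tool's x, y, z in mm, a list of three; "angular": the turn, a rotation vector about the tool's x, y, z in degrees, a list of three; "claw": the gripper command: -1 is fully open, 1 is shut, values between are in proportion. A call has exactly 8 rows; each row shifts and turns the commanded pose from where the row before left it, along the tool's axes as they then stand; what a row does not reach is not made up. A row lasts 1/10 s, in which the tool goes at most 50 mm and 8.59 degrees, less where a joint would pass 70% of its speed; a pose out of reach is approached as far as the arm can. A call is refused whole if a number of a shift passes 50 or a number of a turn 8.59, either way. A call with a gripper value outside its range is refused whole. The fingers move at their own pace and stop on an object; "grip_force" is the grip in N (left out, the last holds). Time passes only in rows, so rows that do not move let the fingers close, or fill a call up. It gives the time, the measured TCP pose, the force and the opening at its end, in the units of the state.
- r.get_state(): the state, without advancing time (a new reading comes with each control period).
- capture(name): name is "scene" or "side" or "wrist"; returns (picture, depth): 384x512x3 uint8, blue, green, red; 384x512 float32, m along the optical axis (not along the pixel's ray), 0 where there is no reading.
- get_calibration(name): a dict with "fx", "fy", "cx", "cy" (pixels), "D" ([k1, k2, p1, p2, k3] as OpenCV has them; the pictures are not rectified), "origin" and "orientation" of the camera in the world; the wrist camera has in their place "hand_eye" (4x4, takes a point from camera to tool coordinates, whose origin is the TCP and whose axes are the flange's). Camera axes: x right, y down, z forward; pixel columns grow to the right and rows downward; lengths in m; the calibration is good to about 2 mm. A picture is of the moment at which its call begins: read the wrist's pose just before it. get_calibration takes no time and is no camera call.
- r.close_job(): hands the job in, once; it reports no verdict.
The state is a dict: "time": time; "q": joint angles; "qd": joint speeds; "tau": joint torques, N m; "eef_pos": TCP position; "eef_rot": TCP orientation; "wrist_force": force on the tool from outside, world axes, zero at the start; "torque": the same for the moment, N m; "grip_width": opening from 0.0 (shut) to 1.0 (fully open).
Only numpy, scipy, OpenCV 4.12 (cv2) and the standard library are available. Lean on these libraries where they do the work, as an engineer would, in place of code of your own. Each camera call takes 0.05 s, during which the arm holds its last target.

## Working session

There is one attempt and no reset: what is moved stays moved. The work goes in short steps, Python scripts to look and compute and a tool call to move; the robot and the scene stay as the last step left them, time stands still between calls to the robot, and variables do not carry over. Pictures are saved under pics/ and viewed, and the job is handed in when it is done.

Besides the shell and the picture viewer there is one more tool, called after "Emit:" by a JSON object that holds its "method" and its "body". apply_moves: Moves the arm, as the interface text tells. Its arguments: {"type":"object","properties":{"steps":{"type":"array"},"grip_force":{"type":"number"}},"required":["steps"]}

```bash
mkdir -p pics; ls
cat > h.py <<'E'
import numpy as np,cv2
from cell import r,capture,get_calibration
from scipy.spatial.transform import Rotation as R
def Rq(q): return R.from_quat([q[1],q[2],q[3],q[0]]).as_matrix()
def campose(name,st=None):
    c=get_calibration(name)
    if name=="wrist":
        st=st or r.get_state()
        T=np.eye(4);T[:3,:3]=Rq(st["eef_rot"]);T[:3,3]=st["eef_pos"]
        return c,T@np.array(c["hand_eye"])
    T=np.eye(4);T[:3,:3]=Rq(c["orientation"]);T[:3,3]=c["origin"]
    return c,T
def K(c): return np.array([[c["fx"],0,c["cx"]],[0,c["fy"],c["cy"]],[0,0,1.]])
def cloud(name,depth,T,c):
    h,w=depth.shape
    u,v=np.meshgrid(np.arange(w),np.arange(h))
    p=cv2.undistortPoints(np.stack([u.ravel(),v.ravel()],1).astype(np.float64)[:,None],K(c),np.array(c["D"]))[:,0]
    P=np.c_[p,np.ones(len(p))]*depth.ravel()[:,None]
    return (P@T[:3,:3].T+T[:3,3]).reshape(h,w,3)
E
python3 - <<'E'
from h import *
for n in ["scene","side","wrist"]:
    c,T=campose(n); b,d=capture(n)
    cv2.imwrite(f"pics/{n}0.png",b); np.savez(f"{n}0.npz",b=b,d=d,T=T)
    print(n,c,d.min(),d.max())
print(r.get_state())
E
```

```text
pics
scene {'fx': 431.07909629216977, 'fy': 431.07909629216977, 'cx': 253.97969870256725, 'cy': 191.0310618263225, 'D': array([-0.05557442,  0.        ,  0.        ,  0.        ,  0.        ]), 'origin': array([-0.16619281,  1.07405848,  0.96800859]), 'orientation': array([ 0.13728542, -0.26846059,  0.85632817, -0.41926566])} 0.0 3.1670463
side {'fx': 361.99721836099036, 'fy': 361.99721836099036, 'cx': 253.78898302157467, 'cy': 188.40612542831792, 'D': array([0.00236141, 0.        , 0.        , 0.        , 0.        ]), 'origin': array([-0.23281248, -1.0376355 ,  0.82307626]), 'orientation': array([-0.48553037,  0.82167027, -0.26078039,  0.14529904])} 0.0 3.9999375
wrist {'fx': 316.1545895171763, 'fy': 316.1545895171763, 'cx': 252.79173337230182, 'cy': 195.44325663336386, 'D': array([0.00709905, 0.        , 0.        , 0.        , 0.        ]), 'hand_eye': array([[ 9.36799668e-04, -9.66255558e-01, -2.57583616e-01,
         6.50900304e-02],
       [ 9.99999512e-01,  8.24776877e-04,  5.42945905e-04,
         1.54613854e-03],
       [-3.12175488e-04, -2.57583999e-01,  9.66255859e-01,
         3.09193949e-02],
       [ 0.00000000e+00,  0.00000000e+00,  0.00000000e+00,
         1.00000000e+00]])} 0.0 1.2649491
{'time': 0.15, 'q': array([-7.02916994e-02,  5.27304369e-02,  1.40149403e+00, -8.60459365e-06,
        1.68861593e+00, -7.03140051e-02]), 'qd': array([-2.54329486e-04, -2.66220107e-03, -6.39432079e-04, -8.82728316e-05,
        1.21995535e-03,  1.18570064e-03]), 'tau': array([ 9.01752592e-04, -3.81951857e+01, -3.60423374e+01, -3.57651027e-05,
        4.66565543e-03,  6.07237575e-05]), 'eef_pos': array([5.24984107e-01, 2.75102881e-05, 4.04044415e-01]), 'eef_rot': array([-4.68240467e-04,  7.07099113e-01,  7.07114174e-01, -4.12291933e-04]), 'wrist_force': array([-0.6425907 , -0.38533948,  0.18223916]), 'torque': array([-0.03065181, -0.03372138,  0.01579839]), 'grip_width': 0.9986479800215364}
```

View pics/scene0.png

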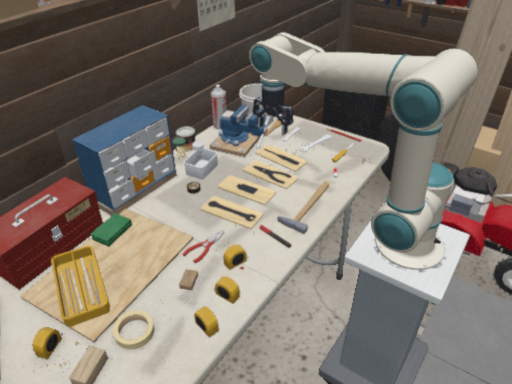

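View pics/side0.png

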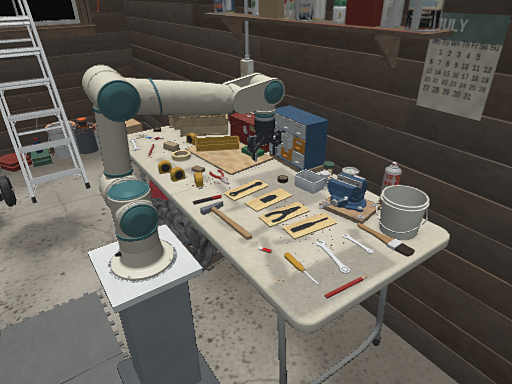

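View pics/wrist0.png

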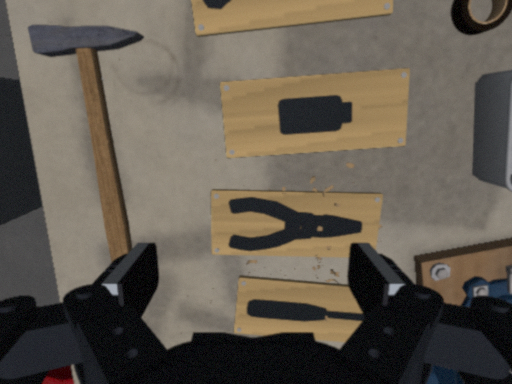

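Run:
```python
from h import *
# orthographic top view merged; 2px/mm? 1 px=1.5mm; x 0.1..1.0 up, y 0.6..-0.6 left->right
S=600
def tp(P): return ((0.62-P[...,1])*S).round().astype(int),((0.95-P[...,0])*S).round().astype(int)
for n in ["scene","side","wrist"]:
    z=np.load(n+"0.npz");c=get_calibration(n)
    P=cloud(n,z["d"],z["T"],c);b=z["b"]
    ok=(z["d"]>0)&(P[...,2]<0.12)&(P[...,2]>-0.05)
    im=np.zeros((570,744,3),np.uint8)
    i=np.argsort(P[ok][:,2]);Q=P[ok][i];B=b[ok][i]
    x,y=tp(Q);m=(x>=0)&(x<744)&(y>=0)&(y<570)
    im[y[m],x[m]]=B[m]
    for t in np.arange(0.1,1,.1):
        Y=int((.95-t)*S);cv2.putText(im,f"{t:.1f}",(0,Y),0,.35,(0,255,255));im[Y,::8]=(0,255,255)
    for t in np.arange(-.6,.61,.1):
        X=int((.62-t)*S);cv2.putText(im,f"{t:.1f}",(X,565),0,.35,(0,255,255));
        if X<744: im[::8,X]=(0,255,255)
    cv2.imwrite(f"pics/top_{n}0.png",im)
```

```text
(no output)
```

The pictures show four boards in the middle. Several tape measures and the pliers are on the left, and the screwdriver, the two spanners and a red pencil are on the right. Next I'll look at the top views.

View pics/top_scene0.png

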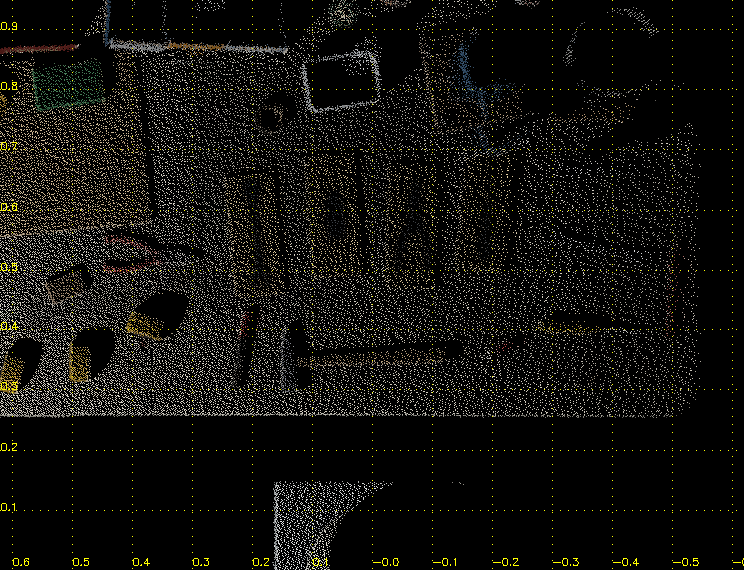

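View pics/top_side0.png

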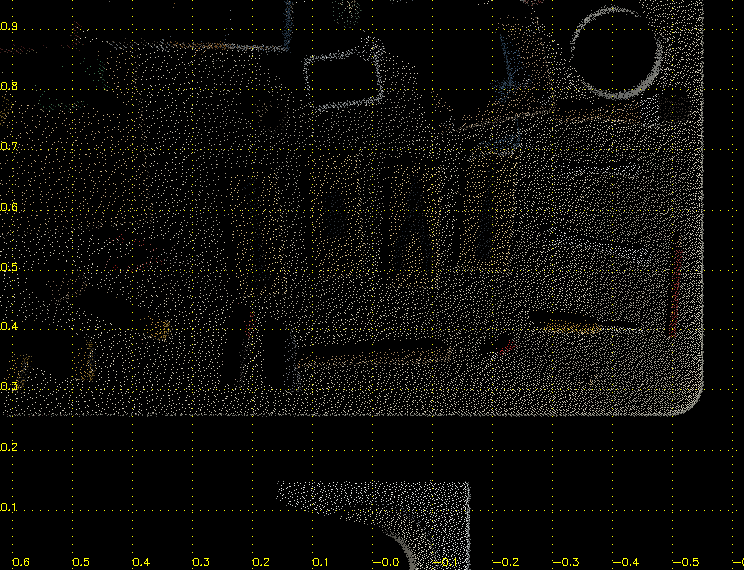

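View pics/top_wrist0.png

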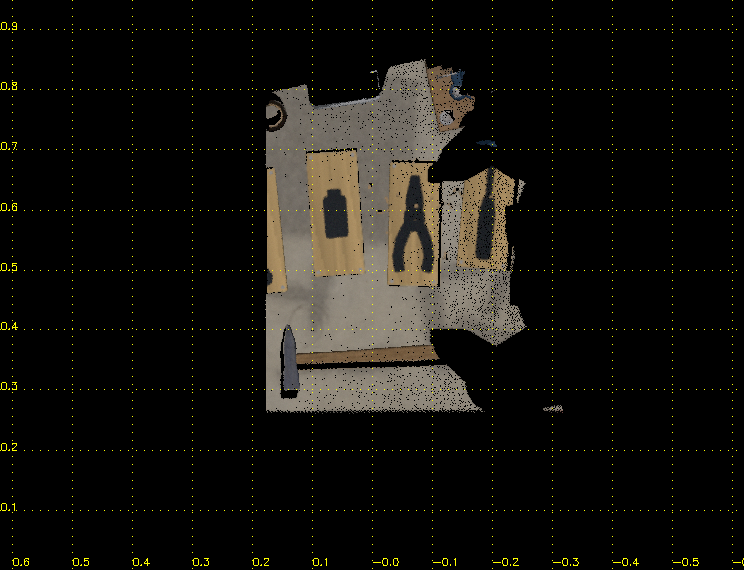

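Emit:
{"method": "apply_moves", "body": {"steps": [{"offset":[-50,0,0],"angular":[0,0,0],"claw":-1},{"offset":[-50,0,0],"angular":[0,0,0],"claw":-1},{"offset":[-50,0,0],"angular":[0,0,0],"claw":-1},{"offset":[-50,0,0],"angular":[0,0,0],"claw":-1},{"offset":[-50,0,0],"angular":[0,0,0],"claw":-1},{"offset":[-50,0,0],"angular":[0,0,0],"claw":-1},{"offset":[-50,0,0],"angular":[0,0,0],"claw":-1},{"offset":[-50,0,0],"angular":[0,0,0],"claw":-1}]}}

```text
time: 0.95
eef_pos: [0.5246, -0.402, 0.4043]
eef_rot: [-0.0, 0.707, 0.707, 0.0]
wrist_force: [0.2, -0.1, 0.5]
grip_width: 0.998
```

```bash
cat >> h.py <<'E'
def top(b,d,T,c,x0,x1,y0,y1,S,z=0.0):
    "rectified view of plane z: rows: x decreasing downwards, cols: y decreasing rightwards"
    W=int((y1-y0)*S);H=int((x1-x0)*S)
    u,v=np.meshgrid(np.arange(W),np.arange(H))
    P=np.stack([x1-v/S,y1-u/S,np.full(u.shape,z)],-1).reshape(-1,3)
    Ti=np.linalg.inv(T);Q=P@Ti[:3,:3].T+Ti[:3,3]
    p=cv2.projectPoints(Q,np.zeros(3),np.zeros(3),K(c),np.array(c["D"]))[0].reshape(H,W,2).astype(np.float32)
    im=cv2.remap(b,p[...,0],p[...,1],cv2.INTER_LINEAR)
    for t in np.arange(np.ceil(x0*20)/20,x1,.05):
        Y=int((x1-t)*S);cv2.putText(im,f"{t:.2f}",(0,Y),0,.4,(0,255,255));im[Y,::8]=(0,255,255)
    for t in np.arange(np.ceil(y0*20)/20,y1,.05):
        X=int((y1-t)*S);cv2.putText(im,f"{t:.2f}",(X,H-5),0,.4,(0,255,255));im[::8,X]=(0,255,255)
    return im
def snap(tag):
    st=r.get_state();c,T=campose("wrist",st);b,d=capture("wrist")
    cv2.imwrite(f"pics/w_{tag}.png",b);np.savez(f"w_{tag}.npz",b=b,d=d,T=T)
    print(st["time"],st["eef_pos"].round(4),st["eef_rot"].round(4))
    return b,d,T,c
E
python3 - <<'E'
from h import *
b,d,T,c=snap("r1")
cv2.imwrite("pics/top_r1.png",top(b,d,T,c,.3,.75,-.6,-.15,1200))
E
```

```text
0.95 [ 0.5246 -0.402   0.4043] [-3.000e-04  7.071e-01  7.071e-01  1.000e-04]Traceback (most recent call last):
  File "<stdin>", line 3, in <module>
  File "h.py", line 29, in top
    Y=int((x1-t)*S);cv2.putText(im,f"{t:.2f}",(0,Y),0,.4,(0,255,255));im[Y,::8]=(0,255,255)
                                                                      ~~^^^^^^^
IndexError: index 540 is out of bounds for axis 0 with size 540
```

```bash
sed -i 's/Y=int((x1-t)\*S);cv2.putText(im,f"{t:.2f}",(0,Y),0,.4/Y=min(int((x1-t)*S),H-1);cv2.putText(im,f"{t:.2f}",(0,Y),0,.4/; s/X=int((y1-t)\*S);cv2.putText(im,f"{t:.2f}",(X,H-5),0,.4/X=min(int((y1-t)*S),W-1);cv2.putText(im,f"{t:.2f}",(X,H-5),0,.4/' h.py
python3 - <<'E'
from h import *
z=np.load("w_r1.npz");c=get_calibration("wrist")
cv2.imwrite("pics/top_r1.png",top(z["b"],z["d"],z["T"],c,.3,.75,-.55,-.15,1300))
E
```

```text
(no output)
```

View pics/top_r1.png

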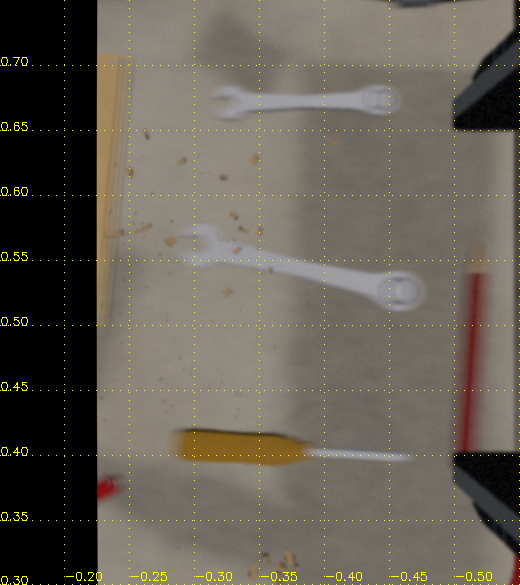

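View pics/w_r1.png

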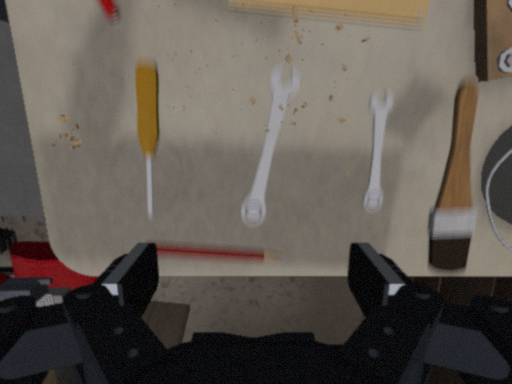

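Run:
```python
from h import *
b,d,T,c=snap("r2")
P=cloud("wrist",d,T,c)
g=cv2.cvtColor(b,cv2.COLOR_BGR2HSV)
# table height check
m=(np.abs(P[...,0]-.45)<.03)&(np.abs(P[...,1]+.35)<.05)&(d>0)
print("table z",np.median(P[m][:,2]),P[m][:,2].std())
for nm,msk,z in [("span",(g[...,2]>160)&(g[...,1]<60),.006),("yel",(g[...,1]>150)&(g[...,0]>12)&(g[...,0]<35)&(g[...,2]>80),.014)]:
    msk=cv2.morphologyEx(msk.astype(np.uint8),cv2.MORPH_CLOSE,np.ones((3,3)))
    n,l,s,ce=cv2.connectedComponentsWithStats(msk)
    for i in range(1,n):
        if s[i,4]<120: continue
        v,u=np.where(l==i)
        p=cv2.undistortPoints(np.c_[u,v].astype(float)[:,None],K(c),np.array(c["D"]))[:,0]
        ray=np.c_[p,np.ones(len(p))]@T[:3,:3].T
        X=T[:3,3]+ray*((z-T[2,3])/ray[:,2])[:,None]
        X=X[:,:2]
        rc=cv2.minAreaRect((X*1000).astype(np.float32))
        dd=d[l==i];print(nm,s[i],rc,"zdepth",np.percentile(P[l==i][:,2],[10,50,90]).round(4))
cv2.imwrite("pics/top_r2.png",top(b,d,T,c,.37,.6,-.5,-.25,2600,.006))
```

```text
1.0 [ 0.523  -0.4087  0.4014] [-0.0011  0.7093  0.7049 -0.0015]
table z 0.0007340707531354185 0.14152557792149947
span [ 244   56   58  152 1409] ((545.3211059570312, -371.24420166015625), (170.48733520507812, 31.367877960205078), 77.7070083618164) zdepth [0.0053 0.0063 0.0073]
span [371  82  26 104 783] ((668.8952026367188, -371.55426025390625), (114.64276885986328, 21.996763229370117), 89.55972290039062) zdepth [0.0037 0.0047 0.0057]
span [148 147   4  57 125] ((402.5821228027344, -416.37738037109375), (67.02433013916016, 2.619380474090576), 86.74461364746094) zdepth [0.0126 0.0137 0.0148]
yel [ 136   49   22   96 1766] ((409.6549377441406, -330.04095458984375), (98.09589385986328, 21.389793395996094), 86.36497497558594) zdepth [0.0162 0.0202 0.0223]
```

View pics/top_r2.png

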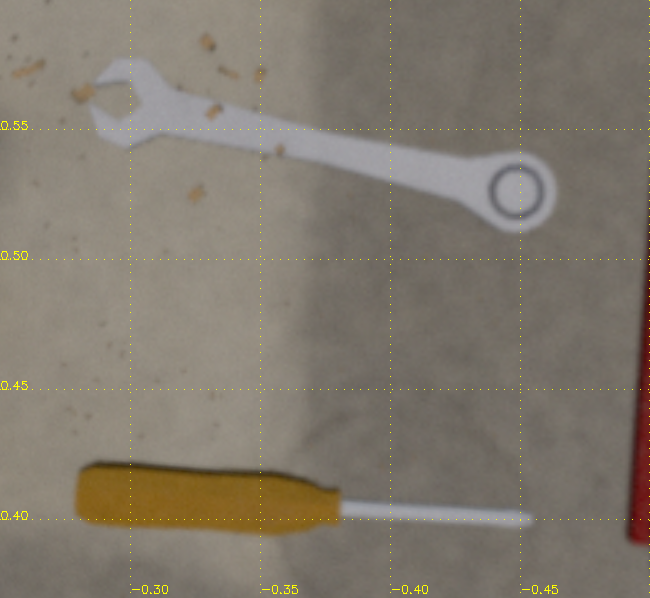

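Run:
```python
from h import *
ims=[]
for n in ["wrist","side","scene"]:
    z=np.load(n+"0.npz");c=get_calibration(n)
    cv2.imwrite(f"pics/bd_{n}.png",top(z["b"],z["d"],z["T"],c,.44,.72,-.28,.28,1400,.009))
```

```text
(no output)
```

View pics/bd_wrist.png

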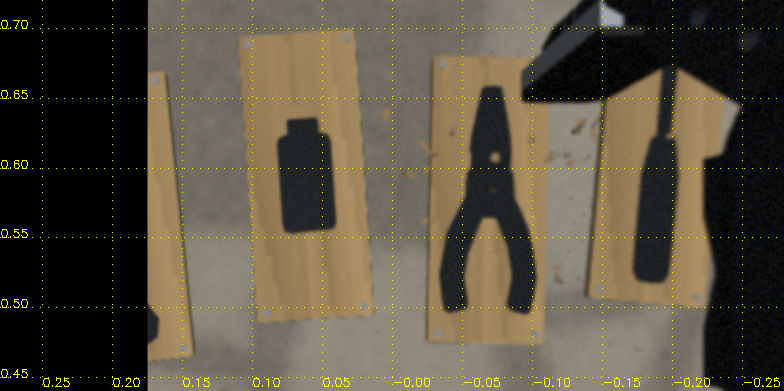

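View pics/bd_side.png

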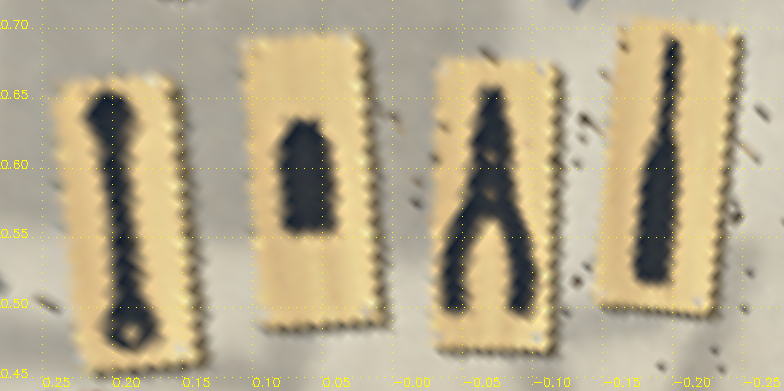

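View pics/bd_scene.png

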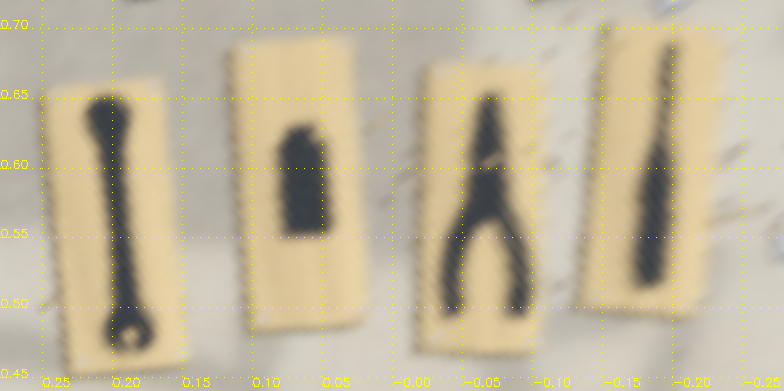

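Emit:
{"method": "apply_moves", "body": {"steps": [{"offset":[26,19,0],"angular":[0,0,0],"claw":-1},{"offset":[0,0,40],"angular":[0,0,6],"claw":-1},{"offset":[0,0,40],"angular":[0,0,5.8],"claw":-1},{"offset":[0,0,40],"angular":[0,0,0],"claw":-0.2},{"offset":[0,0,30],"angular":[0,0,0],"claw":-0.2},{"offset":[0,0,5],"angular":[0,0,0],"claw":-0.2},{"offset":[0,0,0],"angular":[0,0,0],"claw":-0.2},{"offset":[0,0,0],"angular":[0,0,0],"claw":-0.2}]}}

```text
time: 1.85
eef_pos: [0.5445, -0.3742, 0.2524]
eef_rot: [0.002, 0.776, 0.631, 0.0]
wrist_force: [0.3, -0.2, 0.6]
grip_width: 0.596
```

```bash
cat >> h.py <<'E'
def plan(x,y,z,ang=None):
    "delta to target TCP in current tool axes (mm), yaw (deg about tool z) to bring tool y to world angle ang"
    st=r.get_state();M=Rq(st["eef_rot"])
    dl=M.T@(np.array([x,y,z])-st["eef_pos"])*1000
    cur=np.degrees(np.arctan2(M[1,1],M[0,1]))
    print("t",round(st["time"],2),"pos",st["eef_pos"].round(4),"tool y ang",round(cur,2),"tilt",np.degrees(np.arccos(-M[2,2])).round(2),"q6",st["q"][5].round(2),"gw",round(st["grip_width"],3),"F",st["wrist_force"].round(1))
    print("d tool",dl.round(1),"yaw",None if ang is None else round(-((ang-cur+180)%360-180),1))
E
python3 - <<'E'
from h import *
plan(.544,-.374,.176,-11.8)
b,d,T,c=snap("r3")
cv2.imwrite("pics/top_r3.png",top(b,d,T,c,.45,.62,-.50,-.27,2800,.006))
E
```

```text
t 1.85 pos [ 0.5445 -0.3742  0.2524] tool y ang -11.79 tilt 0.22 q6 -0.45 gw 0.596 F [ 0.3 -0.2  0.6]
d tool [ 0.2 -0.8 76.4] yaw 0.0
1.85 [ 0.5445 -0.3742  0.2524] [1.800e-03 7.760e-01 6.307e-01 5.000e-04]
```

View pics/top_r3.png

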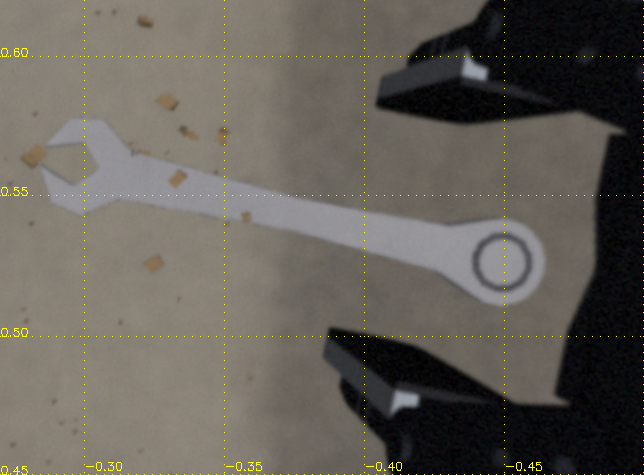

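Emit:
{"method": "apply_moves", "body": {"steps": [{"offset":[0,-1,30],"angular":[0,0,1.7],"claw":-0.2},{"offset":[0,0,30],"angular":[0,0,0],"claw":-0.2},{"offset":[0,0,16],"angular":[0,0,0],"claw":-0.2},{"offset":[0,0,0],"angular":[0,0,0],"claw":-0.2},{"offset":[0,0,0],"angular":[0,0,0],"claw":1},{"offset":[0,0,0],"angular":[0,0,0],"claw":1},{"offset":[0,0,0],"angular":[0,0,0],"claw":1},{"offset":[0,0,0],"angular":[0,0,0],"claw":1}], "grip_force": 50}}

```text
time: 2.7
eef_pos: [0.5436, -0.3742, 0.1763]
eef_rot: [0.002, 0.785, 0.619, 0.001]
wrist_force: [-1.2, 0.6, 6.1]
grip_width: 0.176
```

Run:
```python
from h import *
plan(.5,0.19,.3,94)
```

```text
t 2.7 pos [ 0.5436 -0.3742  0.1763] tool y ang -13.5 tilt 0.24 q6 -0.42 gw 0.176 F [-1.2  0.6  6.1]
d tool [ 538.2 -173.7 -125.2] yaw -107.5
```

Emit:
{"method": "apply_moves", "body": {"steps": [{"offset":[0,0,-30],"angular":[0,0,0],"claw":1},{"offset":[0,0,-45],"angular":[0,0,0],"claw":1},{"offset":[30,-8,-30],"angular":[0,0,0],"claw":1},{"offset":[45,-11,-10],"angular":[0,0,-4],"claw":1},{"offset":[45,-8,0],"angular":[0,0,-8],"claw":1},{"offset":[47,-1,0],"angular":[0,0,-8],"claw":1},{"offset":[47,6,0],"angular":[0,0,-8],"claw":1},{"offset":[45,12,0],"angular":[0,0,-8],"claw":1}]}}

```text
time: 3.5
eef_pos: [0.5424, -0.1079, 0.2893]
eef_rot: [0.0, 0.553, 0.833, 0.0]
wrist_force: [0.9, -0.4, -0.4]
grip_width: 0.179
```

Run:
```python
from h import *
plan(.5,0.20,.3,94)
```

```text
t 3.5 pos [ 0.5424 -0.1079  0.2893] tool y ang 22.82 tilt 0.06 q6 -0.66 gw 0.179 F [ 0.9 -0.4 -0.4]
d tool [300.2  80.3 -10.8] yaw -71.2
```

Emit:
{"method": "apply_moves", "body": {"steps": [{"offset":[41.6,17.2,0],"angular":[0,0,-8],"claw":1},{"offset":[38.8,22.8,0],"angular":[0,0,-8],"claw":1},{"offset":[35.2,28,0],"angular":[0,0,-8],"claw":1},{"offset":[31,32.6,0],"angular":[0,0,-8],"claw":1},{"offset":[26,36.6,0],"angular":[0,0,-8],"claw":1},{"offset":[20.8,40,0],"angular":[0,0,-8],"claw":1},{"offset":[13,38,0],"angular":[0,0,-8],"claw":1},{"offset":[0,0,0],"angular":[0,0,-8],"claw":1}]}}

```text
time: 4.3
eef_pos: [0.5424, 0.2047, 0.2891]
eef_rot: [0.0, 0.025, 1.0, 0.001]
wrist_force: [-1.0, -1.5, 0.2]
grip_width: 0.179
```

Emit:
{"method": "apply_moves", "body": {"steps": [{"offset":[0,0,0],"angular":[0,0,-7.5],"claw":1},{"offset":[0,0,0],"angular":[0,0,0],"claw":1},{"offset":[0,0,0],"angular":[0,0,0],"claw":1},{"offset":[0,0,0],"angular":[0,0,0],"claw":1},{"offset":[0,0,0],"angular":[0,0,0],"claw":1},{"offset":[0,0,0],"angular":[0,0,0],"claw":1},{"offset":[0,0,0],"angular":[0,0,0],"claw":1},{"offset":[0,0,0],"angular":[0,0,0],"claw":1}]}}

```text
time: 5.1
eef_pos: [0.5433, 0.2003, 0.2887]
eef_rot: [0.0, -0.035, 0.999, -0.0]
wrist_force: [0.5, 0.8, -0.7]
grip_width: 0.177
```

Run:
```python
from h import *
plan(.563,0.2,.185,94)
b,d,T,c=snap("s1")
cv2.imwrite("pics/top_s1.png",top(b,d,T,c,.44,.72,.02,.30,2100,.009))
```

```text
t 5.1 pos [0.5433 0.2003 0.2887] tool y ang 93.98 tilt 0.0 q6 -1.35 gw 0.177 F [ 0.5  0.8 -0.7]
d tool [-19.7  -1.7 103.7] yaw -0.0
5.1 [0.5433 0.2003 0.2887] [ 0.     -0.0347  0.9994 -0.    ]
```

View pics/top_s1.png

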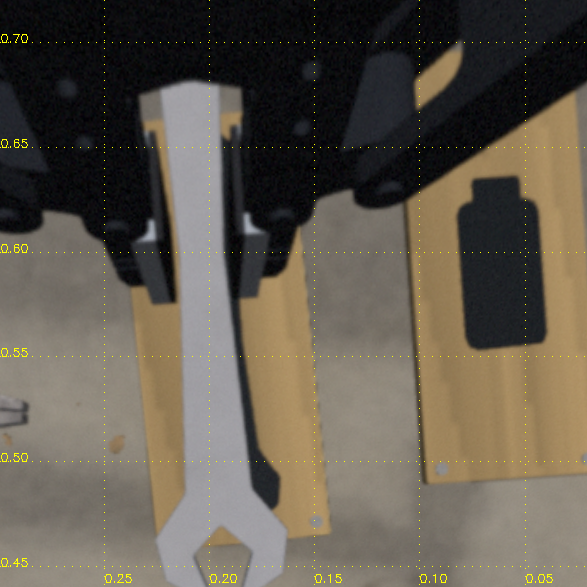

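View pics/w_s1.png

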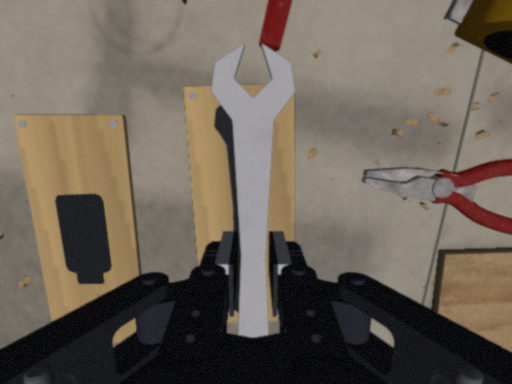

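Run:
```python
from h import *
a=[]
for n in ["side","scene"]:
    z=np.load(n+"0.npz");c=get_calibration(n)
    a.append(cv2.resize(top(z["b"],z["d"],z["T"],c,.44,.68,.12,.27,2400,.009),(360,576)))
cv2.imwrite("pics/sb.png",np.hstack(a))
```

```text
(no output)
```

View pics/sb.png

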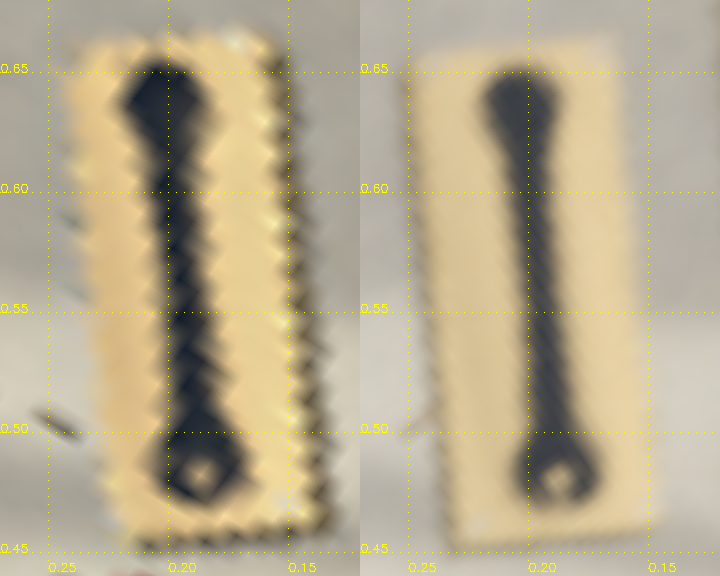

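Run:
```python
from h import *
z=np.load("w_s1.npz")["b"][80:260,170:310]
w=np.load("wrist0.npz")["b"][0:30,190:290]
cv2.imwrite("pics/z1.png",cv2.resize(z,None,fx=3.3,fy=3.3,interpolation=cv2.INTER_CUBIC))
cv2.imwrite("pics/z2.png",cv2.resize(w,None,fx=6,fy=6,interpolation=cv2.INTER_CUBIC))
```

```text
(no output)
```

View pics/z1.png

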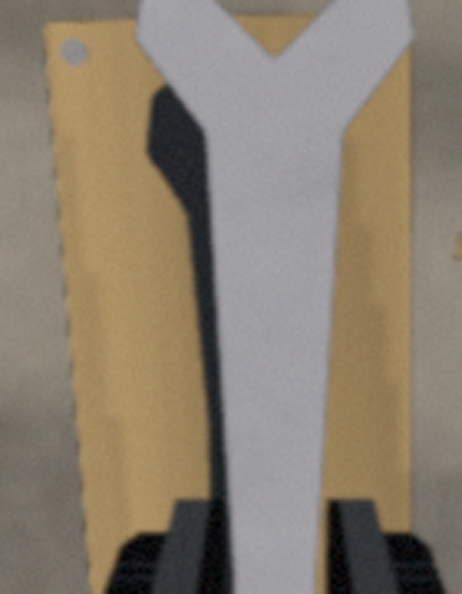

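View pics/z2.png

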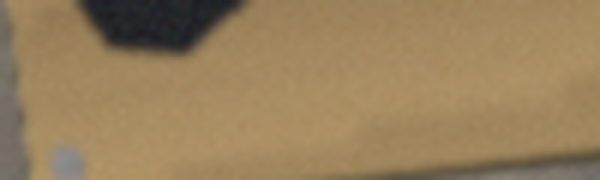

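Emit:
{"method": "apply_moves", "body": {"steps": [{"offset":[-10,-4,30],"angular":[0,0,-1.5],"claw":1},{"offset":[-9.5,-3.5,30],"angular":[0,0,0],"claw":1},{"offset":[0,0,25],"angular":[0,0,0],"claw":1},{"offset":[0,0,10],"angular":[0,0,0],"claw":1},{"offset":[0,0,4],"angular":[0,0,0],"claw":1},{"offset":[0,0,0],"angular":[0,0,0],"claw":1},{"offset":[0,0,0],"angular":[0,0,0],"claw":1},{"offset":[0,0,0],"angular":[0,0,0],"claw":1}]}}

```text
time: 5.95
eef_pos: [0.5637, 0.1947, 0.1913]
eef_rot: [0.001, -0.048, 0.999, 0.0]
wrist_force: [-0.5, -0.3, -1.4]
grip_width: 0.176
```

Run:
```python
from h import *
plan(.563,0.194,.1865,95.5)
b,d,T,c=snap("s2")
```

```text
t 5.95 pos [0.5637 0.1947 0.1913] tool y ang 95.51 tilt 0.15 q6 -1.4 gw 0.176 F [-0.5 -0.3 -1.4]
d tool [ 0.7 -0.6  4.8] yaw 0.0
5.95 [0.5637 0.1947 0.1913] [ 1.300e-03 -4.800e-02  9.988e-01  3.000e-04]
```

View pics/w_s2.png

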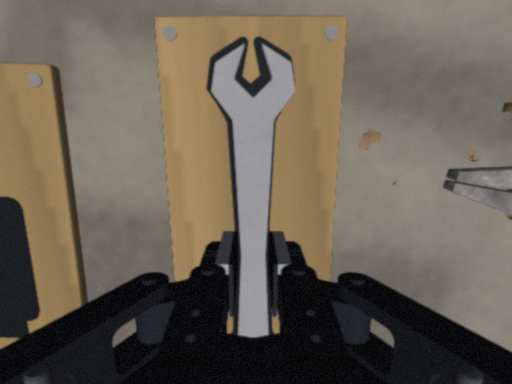

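Emit:
{"method": "apply_moves", "body": {"steps": [{"offset":[2,0,3],"angular":[0,0,0],"claw":1},{"offset":[0,0,2],"angular":[0,0,0],"claw":1},{"offset":[0,0,0],"angular":[0,0,0],"claw":1},{"offset":[0,0,0],"angular":[0,0,0],"claw":0.1},{"offset":[0,0,0],"angular":[0,0,0],"claw":0.1},{"offset":[0,0,-10],"angular":[0,0,0],"claw":-0.2},{"offset":[0,0,-40],"angular":[0,0,0],"claw":-0.2},{"offset":[0,0,-45],"angular":[0,0,0],"claw":-0.2}]}}

```text
time: 6.8
eef_pos: [0.5609, 0.1942, 0.2798]
eef_rot: [-0.002, -0.048, 0.999, -0.0]
wrist_force: [-0.0, 0.1, 0.4]
grip_width: 0.602
```

Run:
```python
from h import *
plan(.563,0.194,.1865,95.5)
b,d,T,c=snap("s3")
cv2.imwrite("pics/top_s3.png",top(b,d,T,c,.44,.72,.02,.30,2100,.012))
```

```text
t 6.8 pos [0.5609 0.1942 0.2798] tool y ang 95.5 tilt 0.2 q6 -1.4 gw 0.602 F [-0.   0.1  0.4]
d tool [-2.4 -0.3 93.3] yaw -0.0
6.8 [0.5609 0.1942 0.2798] [-1.700e-03 -4.800e-02  9.988e-01 -4.000e-04]
```

View pics/w_s3.png

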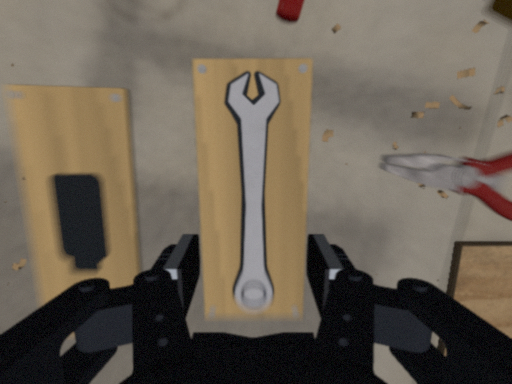

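Emit:
{"method": "apply_moves", "body": {"steps": [{"offset":[-2,35,-30],"angular":[0,0,0],"claw":-1},{"offset":[-2,40,-27],"angular":[0,0,0],"claw":-1},{"offset":[-2,40,-25],"angular":[0,0,0],"claw":-1},{"offset":[-2,40,-25],"angular":[0,0,0],"claw":-1},{"offset":[-1,40,-13],"angular":[0,0,0],"claw":-1},{"offset":[0,5,0],"angular":[0,0,0],"claw":-1},{"offset":[0,0,0],"angular":[0,0,0],"claw":-1},{"offset":[0,0,0],"angular":[0,0,0],"claw":-1}]}}

```text
time: 7.65
eef_pos: [0.5514, 0.3934, 0.399]
eef_rot: [-0.0, -0.048, 0.999, -0.001]
wrist_force: [-0.4, 0.2, -0.2]
grip_width: 1.0
```

Run:
```python
from h import *
plan(.53,0.42,.3,95.5)
b,d,T,c=snap("p1")
cv2.imwrite("pics/top_p1.png",top(b,d,T,c,.30,.62,.25,.55,2000,.010))
```

```text
t 7.65 pos [0.5514 0.3934 0.399 ] tool y ang 95.45 tilt 0.08 q6 -1.1 gw 1.0 F [-0.4  0.2 -0.2]
d tool [18.7 28.6 99. ] yaw -0.0
7.65 [0.5514 0.3934 0.399 ] [-4.000e-04 -4.760e-02  9.989e-01 -5.000e-04]
```

View pics/w_p1.png

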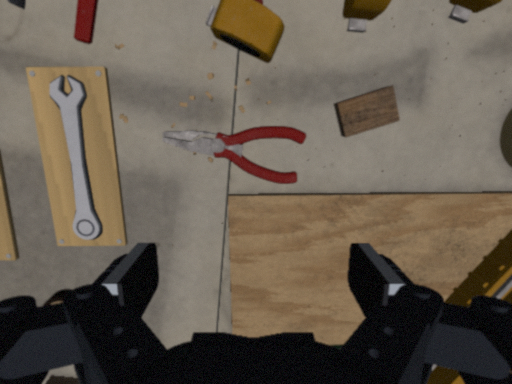

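View pics/top_p1.png

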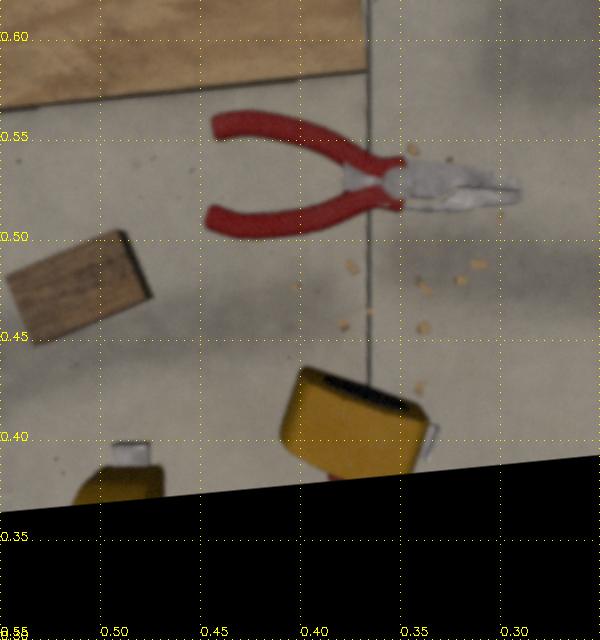

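Emit:
{"method": "apply_moves", "body": {"steps": [{"offset":[26,-33,10],"angular":[0,0,8.5],"claw":-1},{"offset":[0,0,20],"angular":[0,0,8.5],"claw":-1},{"offset":[0,0,20],"angular":[0,0,8.5],"claw":-1},{"offset":[0,0,20],"angular":[0,0,8.5],"claw":-1},{"offset":[0,0,20],"angular":[0,0,8.5],"claw":-1},{"offset":[0,0,20],"angular":[0,0,8.5],"claw":-1},{"offset":[0,0,20],"angular":[0,0,8.5],"claw":-1},{"offset":[0,0,10],"angular":[0,0,8.5],"claw":-1}]}}

```text
time: 8.5
eef_pos: [0.5283, 0.3571, 0.2571]
eef_rot: [-0.001, 0.522, 0.853, -0.002]
wrist_force: [-0.6, -0.3, -0.0]
grip_width: 1.004
```

Emit:
{"method": "apply_moves", "body": {"steps": [{"offset":[0,0,0],"angular":[0,0,8.5],"claw":-1},{"offset":[0,0,0],"angular":[0,0,8.5],"claw":-1},{"offset":[0,0,0],"angular":[0,0,8.5],"claw":-1},{"offset":[0,0,0],"angular":[0,0,6],"claw":-0.6},{"offset":[0,0,0],"angular":[0,0,0],"claw":-0.6},{"offset":[0,0,0],"angular":[0,0,0],"claw":-0.6},{"offset":[0,0,0],"angular":[0,0,0],"claw":-0.6},{"offset":[0,0,0],"angular":[0,0,0],"claw":-0.6}]}}

```text
time: 9.3
eef_pos: [0.5284, 0.3587, 0.2597]
eef_rot: [0.0, 0.731, 0.682, 0.0]
wrist_force: [0.1, 0.1, 0.3]
grip_width: 0.802
```

Run:
```python
from h import *
plan(.5285,0.358,.175,-4)
b,d,T,c=snap("p2")
cv2.imwrite("pics/top_p2.png",top(b,d,T,c,.45,.62,.27,.47,3000,.010))
```

```text
t 9.3 pos [0.5284 0.3587 0.2597] tool y ang -3.95 tilt 0.01 q6 0.61 gw 0.802 F [0.1 0.1 0.3]
d tool [-0.7  0.1 84.7] yaw 0.1
9.3 [0.5284 0.3587 0.2597] [0.     0.731  0.6823 0.    ]
```

View pics/top_p2.png

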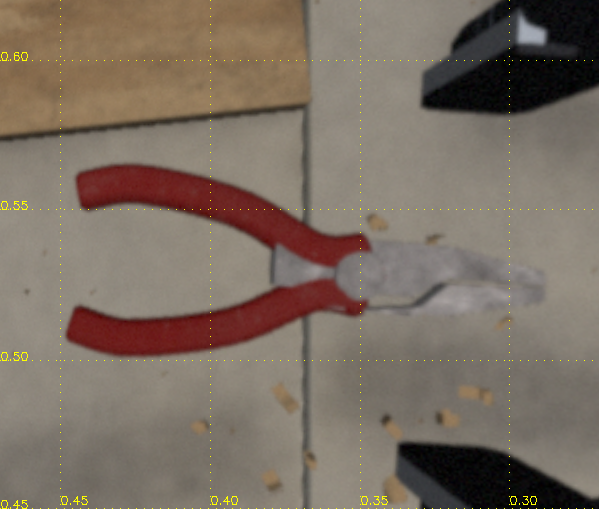

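View pics/w_p2.png

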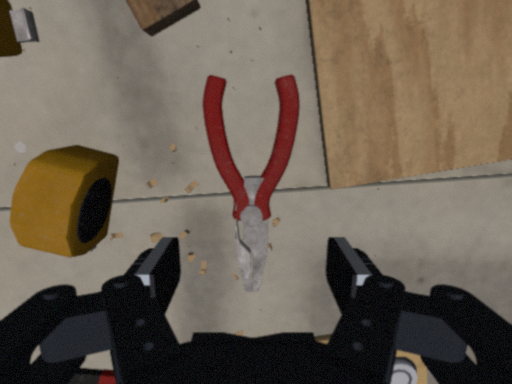

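Emit:
{"method": "apply_moves", "body": {"steps": [{"offset":[-1.5,0,35],"angular":[0,0,0],"claw":-0.6},{"offset":[0,0,35],"angular":[0,0,0],"claw":-0.6},{"offset":[0,0,14],"angular":[0,0,0],"claw":-0.6},{"offset":[0,0,0],"angular":[0,0,0],"claw":-0.6},{"offset":[0,0,0],"angular":[0,0,0],"claw":1},{"offset":[0,0,0],"angular":[0,0,0],"claw":1},{"offset":[0,0,0],"angular":[0,0,0],"claw":1},{"offset":[0,0,0],"angular":[0,0,0],"claw":1}], "grip_force": 50}}

```text
time: 10.15
eef_pos: [0.529, 0.3578, 0.1784]
eef_rot: [0.001, 0.731, 0.682, 0.002]
wrist_force: [0.1, -0.1, 6.4]
grip_width: 0.321
```

Run:
```python
from h import *
plan(.5285,0.358,.175,-4)
for n in ["wrist"]:
    z=np.load(n+"0.npz");c=get_calibration(n)
    cv2.imwrite(f"pics/pb.png",top(z["b"],z["d"],z["T"],c,.46,.70,-.13,0,2400,.009))
```

```text
t 10.15 pos [0.529  0.3578 0.1784] tool y ang -4.0 tilt 0.27 q6 0.61 gw 0.321 F [ 0.1 -0.1  6.4]
d tool [ 0.1 -0.5  3.4] yaw 0.0
```

View pics/pb.png

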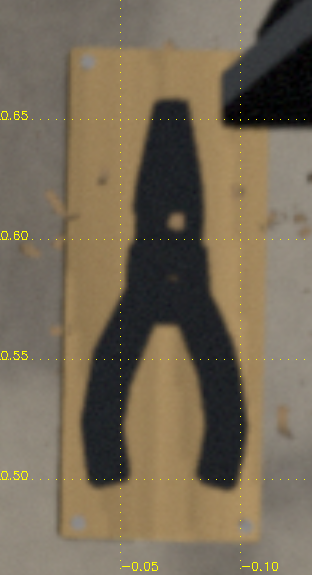

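```bash
cat >> h.py <<'E'
def route(x,y,z,ang,n,lift=0):
    "even split: per-row shift (tool axes then standing) and yaw; assumes shift in pre-turn axes"
    st=r.get_state();M=Rq(st["eef_rot"]);cur=np.degrees(np.arctan2(M[1,1],M[0,1]))
    yaw=(ang-cur+180)%360-180
    dw=np.array([x,y,z])-st["eef_pos"];dw[2]-=lift
    dw=dw*1000/n
    a=cur
    for i in range(n):
        t=np.radians(a)
        print(i+1,[round(v) for v in (-np.sin(t)*dw[0]+np.cos(t)*dw[1],np.cos(t)*dw[0]+np.sin(t)*dw[1],-dw[2])],round(-yaw/n,1))
        a+=yaw/n
    print("|step|",np.linalg.norm(dw))
E
python3 -c "
from h import *
route(.5862,-.0692,.29,88.3,11,.1)"
```

```text
1 [-38, 8, -1] -8.4
2 [-39, 2, -1] -8.4
3 [-39, -4, -1] -8.4
4 [-38, -9, -1] -8.4
5 [-36, -15, -1] -8.4
6 [-34, -20, -1] -8.4
7 [-31, -24, -1] -8.4
8 [-27, -29, -1] -8.4
9 [-22, -32, -1] -8.4
10 [-17, -35, -1] -8.4
11 [-12, -37, -1] -8.4
|step| 39.180924300641344
```

Emit:
{"method": "apply_moves", "body": {"steps": [{"offset":[0,0,-25],"angular":[0,0,0],"claw":1},{"offset":[0,0,-40],"angular":[0,0,0],"claw":1},{"offset":[0,0,-40],"angular":[0,0,0],"claw":1},{"offset":[-38,8,-5],"angular":[0,0,-8.4],"claw":1},{"offset":[-39,2,0],"angular":[0,0,-8.4],"claw":1},{"offset":[-39,-4,0],"angular":[0,0,-8.4],"claw":1},{"offset":[-38,-9,0],"angular":[0,0,-8.4],"claw":1},{"offset":[-36,-15,0],"angular":[0,0,-8.4],"claw":1}]}}

```text
time: 10.95
eef_pos: [0.5533, 0.1624, 0.2861]
eef_rot: [0.0, 0.436, 0.9, 0.0]
wrist_force: [0.6, -0.5, -0.6]
grip_width: 0.321
```

Emit:
{"method": "apply_moves", "body": {"steps": [{"offset":[-34,-20,0],"angular":[0,0,-8.4],"claw":1},{"offset":[-31,-24,0],"angular":[0,0,-8.4],"claw":1},{"offset":[-27,-29,0],"angular":[0,0,-8.4],"claw":1},{"offset":[-22,-32,0],"angular":[0,0,-8.4],"claw":1},{"offset":[-17,-35,0],"angular":[0,0,-8.4],"claw":1},{"offset":[-12,-37,0],"angular":[0,0,-8.4],"claw":1},{"offset":[0,0,0],"angular":[0,0,0],"claw":1},{"offset":[0,0,0],"angular":[0,0,0],"claw":1}]}}

```text
time: 11.75
eef_pos: [0.5854, -0.0694, 0.2858]
eef_rot: [0.0, 0.016, 1.0, 0.0]
wrist_force: [-0.2, -0.1, -1.6]
grip_width: 0.324
```

Run:
```python
from h import *
plan(.5862,-.0692,.189,88.3)
b,d,T,c=snap("p3")
```

```text
t 11.75 pos [ 0.5854 -0.0694  0.2858] tool y ang 88.22 tilt 0.02 q6 -1.72 gw 0.324 F [-0.2 -0.1 -1.6]
d tool [-0.8  0.2 96.8] yaw -0.1
11.75 [ 0.5854 -0.0694  0.2858] [0.000e+00 1.560e-02 9.999e-01 2.000e-04]
```

View pics/w_p3.png

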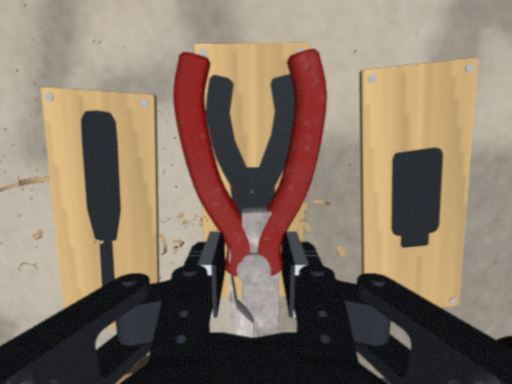

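Emit:
{"method": "apply_moves", "body": {"steps": [{"offset":[-1,0,35],"angular":[0,0,0],"claw":1},{"offset":[0,0,30],"angular":[0,0,0],"claw":1},{"offset":[0,0,18],"angular":[0,0,0],"claw":1},{"offset":[0,0,7],"angular":[0,0,0],"claw":1},{"offset":[0,0,3],"angular":[0,0,0],"claw":1},{"offset":[0,0,0],"angular":[0,0,0],"claw":1},{"offset":[0,0,0],"angular":[0,0,0],"claw":1},{"offset":[0,0,0],"angular":[0,0,0],"claw":1}]}}

```text
time: 12.6
eef_pos: [0.5869, -0.0688, 0.194]
eef_rot: [0.001, 0.014, 1.0, -0.0]
wrist_force: [-0.3, 0.6, -2.0]
grip_width: 0.326
```

Run:
```python
from h import *
plan(.5862,-.0692,.188,88.3)
b,d,T,c=snap("p4")
```

```text
t 12.6 pos [ 0.5869 -0.0688  0.194 ] tool y ang 88.4 tilt 0.13 q6 -1.72 gw 0.326 F [-0.3  0.6 -2. ]
d tool [ 0.7 -0.4  6. ] yaw 0.1
12.6 [ 0.5869 -0.0688  0.194 ] [ 1.100e-03  1.400e-02  9.999e-01 -2.000e-04]
```

View pics/w_p4.png

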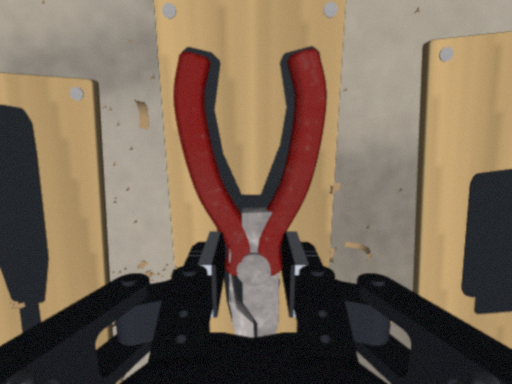

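Emit:
{"method": "apply_moves", "body": {"steps": [{"offset":[0,0,3],"angular":[0,0,0],"claw":1},{"offset":[0,0,2.5],"angular":[0,0,0],"claw":1},{"offset":[0,0,0],"angular":[0,0,0],"claw":1},{"offset":[0,0,0],"angular":[0,0,0],"claw":-0.1},{"offset":[0,0,0],"angular":[0,0,0],"claw":-0.1},{"offset":[0,0,-10],"angular":[0,0,0],"claw":-0.3},{"offset":[0,0,-40],"angular":[0,0,0],"claw":-0.3},{"offset":[0,0,-45],"angular":[0,0,0],"claw":-0.3}]}}

```text
time: 13.45
eef_pos: [0.586, -0.0688, 0.2824]
eef_rot: [-0.002, 0.014, 1.0, 0.0]
wrist_force: [0.2, -0.6, 0.2]
grip_width: 0.653
```

Run:
```python
from h import *
plan(.42,-.346,.28,-3.5)
b,d,T,c=snap("p5")
```

```text
t 13.45 pos [ 0.586  -0.0688  0.2824] tool y ang 88.4 tilt 0.19 q6 -1.72 gw 0.653 F [ 0.2 -0.6  0.2]
d tool [ 158.2 -281.8    2.8] yaw 91.9
13.45 [ 0.586  -0.0688  0.2824] [-1.700e-03  1.400e-02  9.999e-01  3.000e-04]
```

View pics/w_p5.png

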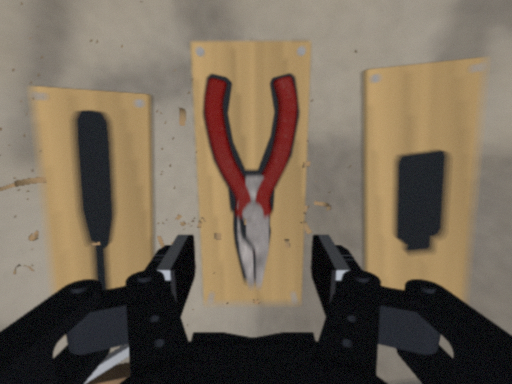

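Run:
```python
from h import *
route(.4087,-.346,.27,-3.6,11)
c=get_calibration("wrist")
z=np.load("w_p5.npz")
cv2.imwrite(f"pics/sdb5.png",top(z["b"],z["d"],z["T"],c,.46,.72,-.27,-.0,2200,.009))
z=np.load("w_p3.npz")
cv2.imwrite(f"pics/sdb3.png",top(z["b"],z["d"],z["T"],c,.46,.72,-.27,-.0,2200,.009))
```

```text
1 [16, -26, 2] 8.4
2 [12, -28, 2] 8.4
3 [8, -29, 2] 8.4
4 [3, -30, 2] 8.4
5 [-1, -30, 2] 8.4
6 [-5, -29, 2] 8.4
7 [-10, -28, 2] 8.4
8 [-14, -27, 2] 8.4
9 [-17, -24, 2] 8.4
10 [-21, -22, 2] 8.4
11 [-24, -18, 2] 8.4
|step| 30.05483161166089
```

View pics/sdb5.png

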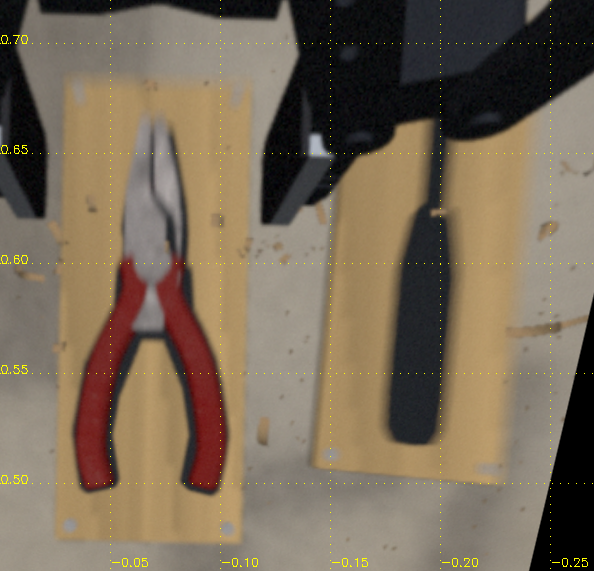

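View pics/sdb3.png

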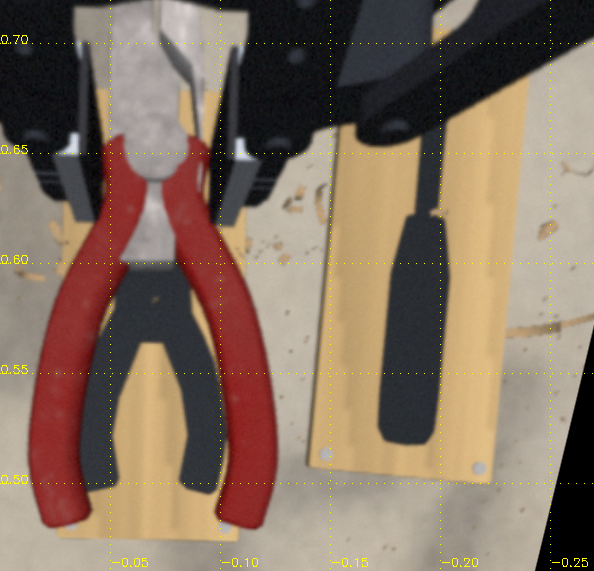

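Emit:
{"method": "apply_moves", "body": {"steps": [{"offset":[16,-26,0],"angular":[0,0,8.4],"claw":-0.3},{"offset":[12,-28,0],"angular":[0,0,8.4],"claw":-0.3},{"offset":[8,-29,0],"angular":[0,0,8.4],"claw":-0.3},{"offset":[3,-30,0],"angular":[0,0,8.4],"claw":-0.3},{"offset":[-1,-30,0],"angular":[0,0,8.4],"claw":-0.3},{"offset":[-5,-29,0],"angular":[0,0,8.4],"claw":-0.3},{"offset":[-10,-28,0],"angular":[0,0,8.4],"claw":-0.3},{"offset":[-14,-27,0],"angular":[0,0,8.4],"claw":-0.3}]}}

```text
time: 14.3
eef_pos: [0.4541, -0.2713, 0.2831]
eef_rot: [0.001, 0.567, 0.823, 0.0]
wrist_force: [-1.0, 0.8, -0.0]
grip_width: 0.649
```

Emit:
{"method": "apply_moves", "body": {"steps": [{"offset":[-17,-24,0],"angular":[0,0,8.4],"claw":-0.3},{"offset":[-21,-22,0],"angular":[0,0,8.4],"claw":-0.3},{"offset":[-24,-18,0],"angular":[0,0,8.4],"claw":-0.3},{"offset":[0,0,0],"angular":[0,0,0],"claw":-0.3},{"offset":[0,0,0],"angular":[0,0,0],"claw":-0.3},{"offset":[0,0,0],"angular":[0,0,0],"claw":-0.3},{"offset":[0,0,0],"angular":[0,0,0],"claw":-0.3},{"offset":[0,0,0],"angular":[0,0,0],"claw":-0.3}]}}

```text
time: 15.1
eef_pos: [0.4062, -0.345, 0.2823]
eef_rot: [0.0, 0.731, 0.683, 0.0]
wrist_force: [-0.2, -1.1, -0.3]
grip_width: 0.65
```

Run:
```python
from h import *
plan(.4087,-.346,.177,-3.6)
b,d,T,c=snap("d1")
cv2.imwrite("pics/top_d1.png",top(b,d,T,c,.34,.48,-.48,-.25,2800,.014))
```

```text
t 15.1 pos [ 0.4062 -0.345   0.2823] tool y ang -3.9 tilt 0.01 q6 -0.71 gw 0.65 F [-0.2 -1.1 -0.3]
d tool [ -0.8   2.5 105.3] yaw -0.3
15.1 [ 0.4062 -0.345   0.2823] [1.000e-04 7.307e-01 6.827e-01 1.000e-04]
```

View pics/top_d1.png

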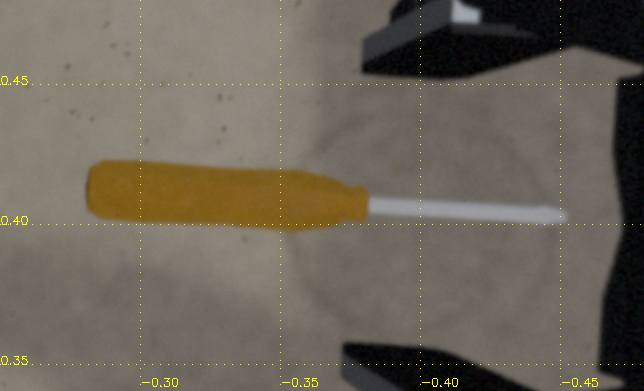

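View pics/w_d1.png

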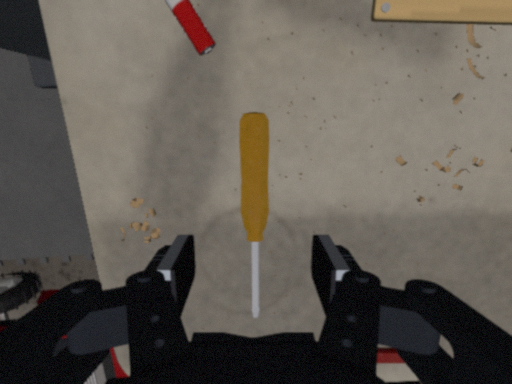

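Emit:
{"method": "apply_moves", "body": {"steps": [{"offset":[-1.5,3,40],"angular":[0,0,-1],"claw":-0.3},{"offset":[0,0,40],"angular":[0,0,0],"claw":-0.3},{"offset":[0,0,20],"angular":[0,0,0],"claw":-0.3},{"offset":[0,0,5],"angular":[0,0,0],"claw":-0.3},{"offset":[0,0,0],"angular":[0,0,0],"claw":1},{"offset":[0,0,0],"angular":[0,0,0],"claw":1},{"offset":[0,0,0],"angular":[0,0,0],"claw":1},{"offset":[0,0,0],"angular":[0,0,0],"claw":1}], "grip_force": 40}}

```text
time: 15.95
eef_pos: [0.4091, -0.3478, 0.1792]
eef_rot: [0.002, 0.725, 0.688, 0.0]
wrist_force: [-1.1, 1.1, 6.6]
grip_width: 0.241
```

Run:
```python
from h import *
plan(.4087,-.346,.177,-3.6)
route(.585,-.189,.289,84.5,11,.11)
```

```text
t 15.95 pos [ 0.4091 -0.3478  0.1792] tool y ang -3.0 tilt 0.21 q6 -0.72 gw 0.241 F [-1.1  1.1  6.6]
d tool [ 1.8 -0.5  2.2] yaw 0.6
1 [15, 15, 0] -8.0
2 [13, 17, 0] -8.0
3 [11, 19, 0] -8.0
4 [8, 20, 0] -8.0
5 [5, 21, 0] -8.0
6 [2, 21, 0] -8.0
7 [-1, 22, 0] -8.0
8 [-4, 21, 0] -8.0
9 [-7, 20, 0] -8.0
10 [-10, 19, 0] -8.0
11 [-12, 18, 0] -8.0
|step| 21.542456698905376
```

Emit:
{"method": "apply_moves", "body": {"steps": [{"offset":[0,0,-30],"angular":[0,0,0],"claw":1},{"offset":[0,0,-40],"angular":[0,0,0],"claw":1},{"offset":[0,0,-40],"angular":[0,0,0],"claw":1},{"offset":[15,15,0],"angular":[0,0,-8],"claw":1},{"offset":[13,17,0],"angular":[0,0,-8],"claw":1},{"offset":[11,19,0],"angular":[0,0,-8],"claw":1},{"offset":[8,20,0],"angular":[0,0,-8],"claw":1},{"offset":[5,21,0],"angular":[0,0,-8],"claw":1}]}}

```text
time: 16.75
eef_pos: [0.4885, -0.2738, 0.2876]
eef_rot: [0.0, 0.444, 0.896, 0.0]
wrist_force: [-0.4, 0.1, -1.3]
grip_width: 0.242
```

Emit:
{"method": "apply_moves", "body": {"steps": [{"offset":[2,21,0],"angular":[0,0,-8],"claw":1},{"offset":[-1,22,0],"angular":[0,0,-8],"claw":1},{"offset":[-4,21,0],"angular":[0,0,-8],"claw":1},{"offset":[-7,20,0],"angular":[0,0,-8],"claw":1},{"offset":[-10,19,0],"angular":[0,0,-8],"claw":1},{"offset":[-12,18,0],"angular":[0,0,-7.5],"claw":1},{"offset":[0,0,0],"angular":[0,0,0],"claw":1},{"offset":[0,0,0],"angular":[0,0,0],"claw":1}]}}

```text
time: 17.55
eef_pos: [0.5832, -0.1879, 0.2872]
eef_rot: [-0.0, 0.049, 0.999, -0.0]
wrist_force: [-0.5, -1.6, -0.6]
grip_width: 0.246
```

Run:
```python
from h import *
plan(.5863,-.1893,.189,84.5)
b,d,T,c=snap("d2")
cv2.imwrite("pics/top_d2.png",top(b,d,T,c,.46,.72,-.27,-.10,2200,.009))
```

```text
t 17.55 pos [ 0.5832 -0.1879  0.2872] tool y ang 84.4 tilt 0.02 q6 -1.85 gw 0.246 F [-0.5 -1.6 -0.6]
d tool [-3.2 -1.  98.2] yaw -0.1
17.55 [ 0.5832 -0.1879  0.2872] [-1.000e-04  4.880e-02  9.988e-01 -1.000e-04]
```

View pics/w_d2.png

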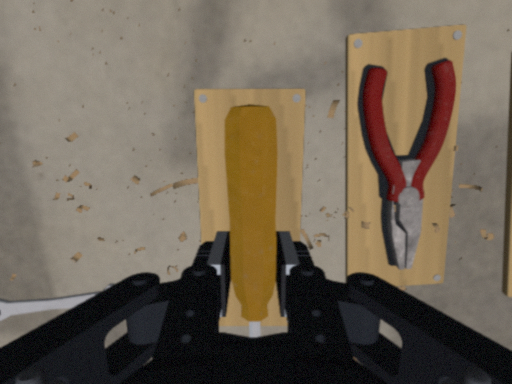

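View pics/top_d2.png

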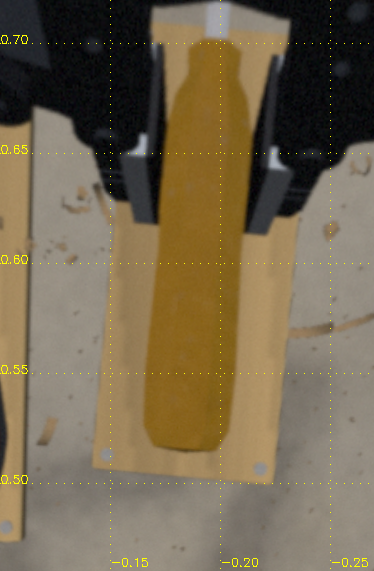

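Emit:
{"method": "apply_moves", "body": {"steps": [{"offset":[-4,-2,35],"angular":[0,0,0],"claw":1},{"offset":[0,0,30],"angular":[0,0,0],"claw":1},{"offset":[0,0,20],"angular":[0,0,0],"claw":1},{"offset":[0,0,8],"angular":[0,0,0],"claw":1},{"offset":[0,0,2],"angular":[0,0,0],"claw":1},{"offset":[0,0,0],"angular":[0,0,0],"claw":1},{"offset":[0,0,0],"angular":[0,0,0],"claw":1},{"offset":[0,0,0],"angular":[0,0,0],"claw":1}]}}

```text
time: 18.4
eef_pos: [0.5874, -0.1905, 0.1936]
eef_rot: [0.001, 0.048, 0.999, -0.0]
wrist_force: [1.2, 0.1, -0.5]
grip_width: 0.246
```

Run:
```python
from h import *
plan(.5873,-.1903,.189,84.5)
b,d,T,c=snap("d3")
```

```text
t 18.4 pos [ 0.5874 -0.1905  0.1936] tool y ang 84.49 tilt 0.14 q6 -1.85 gw 0.246 F [ 1.2  0.1 -0.5]
d tool [0.2 0.2 4.6] yaw -0.0
18.4 [ 0.5874 -0.1905  0.1936] [ 1.100e-03  4.810e-02  9.988e-01 -4.000e-04]
```

View pics/w_d3.png

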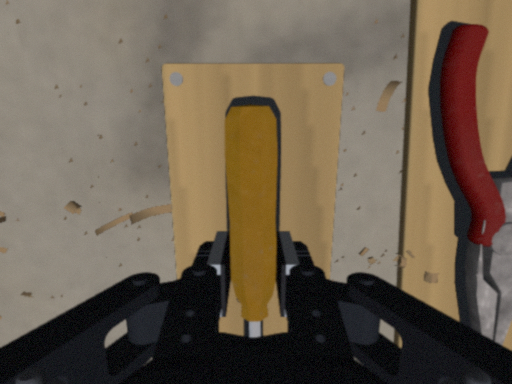

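Emit:
{"method": "apply_moves", "body": {"steps": [{"offset":[3,0,2.5],"angular":[0,0,0],"claw":1},{"offset":[0,0,2],"angular":[0,0,0],"claw":1},{"offset":[0,0,0],"angular":[0,0,0],"claw":1},{"offset":[0,0,0],"angular":[0,0,0],"claw":0.1},{"offset":[0,0,0],"angular":[0,0,0],"claw":-0.1},{"offset":[0,0,-10],"angular":[0,0,0],"claw":-0.3},{"offset":[0,0,-40],"angular":[0,0,0],"claw":-0.3},{"offset":[0,0,-45],"angular":[0,0,0],"claw":-0.3}]}}

```text
time: 19.25
eef_pos: [0.5837, -0.1899, 0.2826]
eef_rot: [-0.002, 0.048, 0.999, 0.001]
wrist_force: [0.2, -1.2, 0.9]
grip_width: 0.65
```

Emit:
{"method": "apply_moves", "body": {"steps": [{"offset":[0,0,-20],"angular":[0,0,0],"claw":-0.5},{"offset":[0,0,0],"angular":[0,0,0],"claw":-0.5},{"offset":[0,0,0],"angular":[0,0,0],"claw":-0.5},{"offset":[0,0,0],"angular":[0,0,0],"claw":-0.5},{"offset":[0,0,0],"angular":[0,0,0],"claw":-0.5},{"offset":[0,0,0],"angular":[0,0,0],"claw":-0.5},{"offset":[0,0,0],"angular":[0,0,0],"claw":-0.5},{"offset":[0,0,0],"angular":[0,0,0],"claw":-0.5}]}}

```text
time: 20.05
eef_pos: [0.5841, -0.1901, 0.3024]
eef_rot: [-0.0, 0.048, 0.999, 0.0]
wrist_force: [0.8, 0.1, -0.1]
grip_width: 0.748
```

Run:
```python
from h import *
b,d,T,c=snap("d4")
cv2.imwrite("pics/top_d4.png",top(b,d,T,c,.46,.72,-.27,-.0,2200,.009))
plan(.45,.37,.33,-22)
route(.43,.37,.33,-22,15)
```

```text
20.05 [ 0.5841 -0.1901  0.3024] [-2.000e-04  4.800e-02  9.988e-01  1.000e-04]
t 20.1 pos [ 0.5841 -0.1901  0.3025] tool y ang 84.5 tilt 0.01 q6 -1.85 gw 0.747 F [0.3 0.6 0.8]
d tool [187.2 544.6 -27.4] yaw 106.5
1 [14, 36, -2] 7.1
2 [18, 34, -2] 7.1
3 [22, 32, -2] 7.1
4 [26, 29, -2] 7.1
5 [29, 25, -2] 7.1
6 [32, 21, -2] 7.1
7 [35, 17, -2] 7.1
8 [37, 13, -2] 7.1
9 [38, 8, -2] 7.1
10 [39, 4, -2] 7.1
11 [39, -1, -2] 7.1
12 [38, -6, -2] 7.1
13 [37, -11, -2] 7.1
14 [36, -15, -2] 7.1
15 [33, -20, -2] 7.1
|step| 38.769677471270974
```

View pics/w_d4.png

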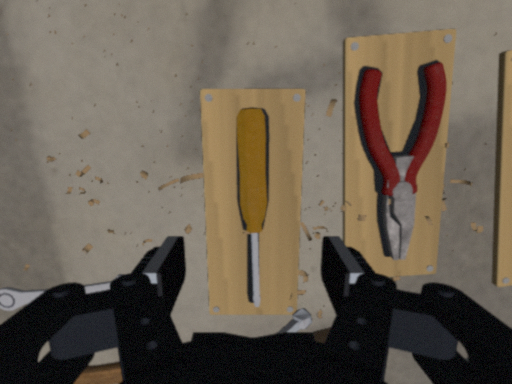

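View pics/top_d4.png

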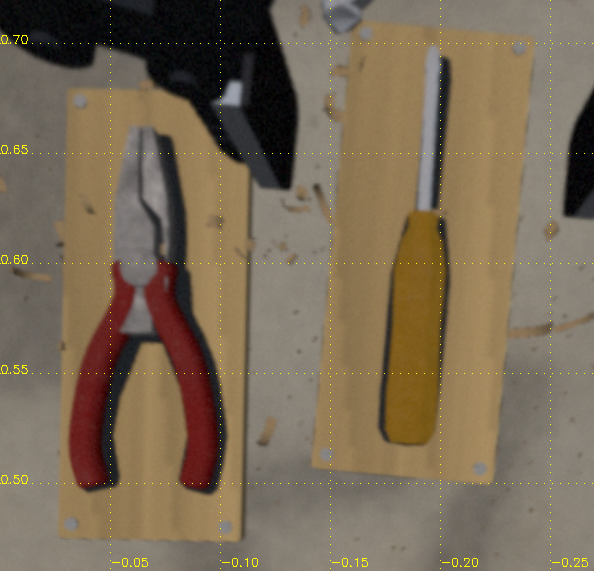

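Emit:
{"method": "apply_moves", "body": {"steps": [{"offset":[14,36,-4],"angular":[0,0,7.1],"claw":-1},{"offset":[18,34,-4],"angular":[0,0,7.1],"claw":-1},{"offset":[22,32,-4],"angular":[0,0,7.1],"claw":-1},{"offset":[26,29,-4],"angular":[0,0,7.1],"claw":-1},{"offset":[29,25,-4],"angular":[0,0,7.1],"claw":-1},{"offset":[32,21,-4],"angular":[0,0,7.1],"claw":-1},{"offset":[35,17,-4],"angular":[0,0,7.1],"claw":-1},{"offset":[37,13,-2],"angular":[0,0,7.1],"claw":-1}]}}

```text
time: 20.9
eef_pos: [0.5011, 0.1097, 0.3333]
eef_rot: [0.0, 0.52, 0.854, 0.0]
wrist_force: [0.4, 0.1, -0.0]
grip_width: 0.995
```

Emit:
{"method": "apply_moves", "body": {"steps": [{"offset":[38,8,0],"angular":[0,0,7.1],"claw":-1},{"offset":[39,4,0],"angular":[0,0,7.1],"claw":-1},{"offset":[39,-1,0],"angular":[0,0,7.1],"claw":-1},{"offset":[38,-6,0],"angular":[0,0,7.1],"claw":-1},{"offset":[37,-11,0],"angular":[0,0,7.1],"claw":-1},{"offset":[36,-15,0],"angular":[0,0,7.1],"claw":-1},{"offset":[0,0,0],"angular":[0,0,7.1],"claw":-1},{"offset":[0,0,0],"angular":[0,0,0],"claw":-1}]}}

```text
time: 21.7
eef_pos: [0.4399, 0.3341, 0.3326]
eef_rot: [0.0, 0.829, 0.56, -0.0]
wrist_force: [-0.4, -0.5, 0.2]
grip_width: 0.998
```

Emit:
{"method": "apply_moves", "body": {"steps": [{"offset":[0,0,0],"angular":[0,0,0],"claw":-1},{"offset":[0,0,0],"angular":[0,0,0],"claw":-1},{"offset":[0,0,0],"angular":[0,0,0],"claw":-1},{"offset":[0,0,0],"angular":[0,0,0],"claw":-1},{"offset":[0,0,0],"angular":[0,0,0],"claw":-1},{"offset":[0,0,0],"angular":[0,0,0],"claw":-1},{"offset":[0,0,0],"angular":[0,0,0],"claw":-1},{"offset":[0,0,0],"angular":[0,0,0],"claw":-1}]}}

```text
time: 22.5
eef_pos: [0.4404, 0.3332, 0.3327]
eef_rot: [0.0, 0.829, 0.559, 0.0]
wrist_force: [-0.3, -1.0, 0.3]
grip_width: 0.997
```

Run:
```python
from h import *
b,d,T,c=snap("t1")
plan(.41,.37,.33,-22)
cv2.imwrite("pics/top_t1.png",top(b,d,T,c,.30,.54,.26,.50,2300,.060))
P=cloud("wrist",d,T,c)
m=(d>0)&(P[...,2]>.052)&(P[...,2]<.07)&(P[...,0]<.5)&(P[...,1]<.44)&(P[...,1]>.28)
n,l,s,ce=cv2.connectedComponentsWithStats(m.astype(np.uint8))
for i in range(1,n):
    if s[i,4]>200:
        Q=P[l==i];print(s[i],Q.mean(0).round(4),Q[:,2].max(),cv2.minAreaRect((Q[:,:2]*1000).astype(np.float32)))
```

```text
22.5 [0.4404 0.3332 0.3327] [0.     0.829  0.5592 0.    ]
t 22.55 pos [0.4404 0.3332 0.3327] tool y ang -21.99 tilt 0.01 q6 0.96 gw 0.998 F [-0.3 -0.1 -0.7]
d tool [ 22.7 -42.    2.7] yaw 0.0
[ 173  128   48   65 2671] [0.4123 0.3753 0.0585] 0.06363073594129717 ((411.514892578125, 374.3065185546875), (51.23796081542969, 35.08747100830078), 71.86068725585938)
```

View pics/w_t1.png

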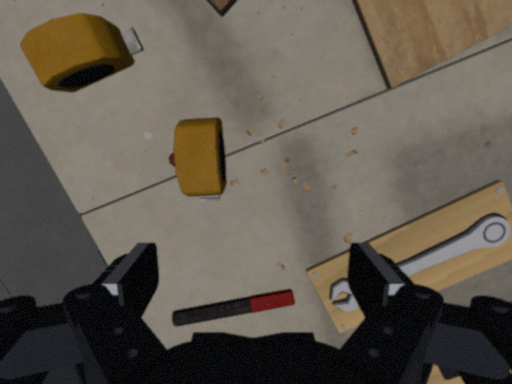

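View pics/top_t1.png

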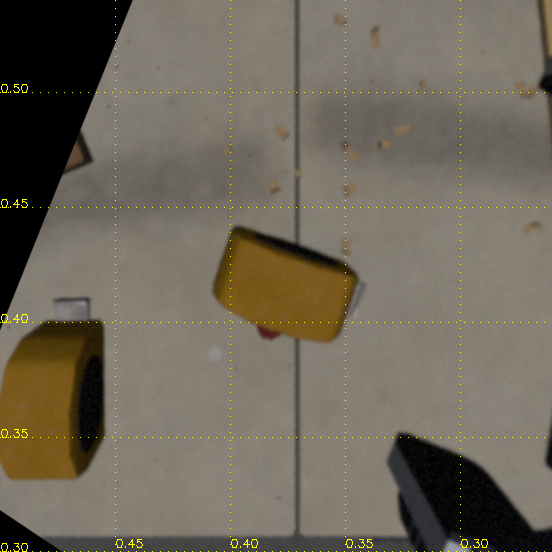

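Run:
```python
from h import *
c=get_calibration("wrist")
a=np.radians(70.8);ey=np.array([np.cos(a),np.sin(a)]);ex=np.array([ey[1],-ey[0]])
o=np.array([.412,.375])
allq=[]
for f in ["t1","p1","p2"]:
    z=np.load(f"w_{f}.npz");P=cloud("wrist",z["d"],z["T"],c);d=z["d"]
    m=(d>0)&(P[...,2]>.010)&(P[...,2]<.067)&(np.hypot(P[...,0]-o[0],P[...,1]-o[1])<.055)
    Q=P[m];q=np.c_[(Q[:,:2]-o)@ex,(Q[:,:2]-o)@ey]*1000
    print(f,len(q),"x pct",np.percentile(q[:,0],[1,5,95,99]).round(1),"y",np.percentile(q[:,1],[.5,2,5,95,98,99.5]).round(1))
    for lo,hi in [(.003,.012),(.012,.03),(.03,.045),(.045,.056),(.056,.066)]:
        mm=(d>0)&(P[...,2]>lo)&(P[...,2]<hi)&(np.hypot(P[...,0]-o[0],P[...,1]-o[1])<.06)
        Q2=P[mm]
        if len(Q2)<5: continue
        q2=np.c_[(Q2[:,:2]-o)@ex,(Q2[:,:2]-o)@ey]*1000
        print("  ",lo,hi,len(q2),np.percentile(q2[:,0],[2,98]).round(1),np.percentile(q2[:,1],[2,98]).round(1))
z=np.load("w_t1.npz");T=z["T"]
for px in [(211,199),(203,198),(220,196)]:
    p=cv2.undistortPoints(np.array([[px]],float),K(c),np.array(c["D"]))[0,0]
    ray=T[:3,:3]@np.r_[p,1];X=T[:3,3]+ray*((.008-T[2,3])/ray[2]);q=(X[:2]-o)
    print(px,X.round(4),(q@ex*1000).round(1),(q@ey*1000).round(1),z["d"][px[1],px[0]])
cv2.imwrite("pics/z3.png",cv2.resize(z["b"][95:225,130:270],None,fx=4,fy=4,interpolation=cv2.INTER_CUBIC))
```

```text
t1 3702 x pct [-16.5 -14.7  17.3  17.5] y [-31.6 -28.4 -25.4  28.6  30.5  31.5]
   0.003 0.012 208 [-8.8 54.8] [-44.9  29.9]
   0.012 0.03 148 [-7.7 53.9] [-29.2  31.7]
   0.03 0.045 385 [-14.6  17.5] [-32.4  31.6]
   0.045 0.056 1135 [-16.   17.4] [-28.3  27.7]
   0.056 0.066 2031 [-16.2  15.6] [-18.7  17.2]
p1 3191 x pct [-15.9 -13.3  18.   18.3] y [-32.5 -30.  -26.7  28.2  30.2  31.4]
   0.003 0.012 228 [-8.9 54.6] [-45.2  28.5]
   0.012 0.03 180 [-1.1 54.9] [-30.1  31.6]
   0.03 0.045 375 [-13.2  18.3] [-32.8  31.4]
   0.045 0.056 934 [-15.1  18.1] [-29.   27.7]
   0.056 0.066 1704 [-15.5  16.2] [-19.   17.3]
p2 9253 x pct [-15.7 -13.1  17.9  18.2] y [-29.4 -25.9 -22.5  31.2  31.6  31.8]
   0.003 0.012 596 [-11.2  54.6] [-42.8  31.9]
   0.012 0.03 1234 [-11.7  18.4] [-29.4  31.9]
   0.03 0.045 1615 [-13.4  18.2] [-28.3  31.6]
   0.045 0.056 2566 [-15.3  18. ] [-25.5  28. ]
   0.056 0.066 3751 [-15.3  16.3] [-18.3  17.4]
(211, 199) [0.3984 0.3327 0.008 ] 1.1 -44.4 0.30345955
(203, 198) [0.3917 0.3365 0.008 ] -6.5 -43.0 0.3064746
(220, 196) [0.4077 0.3323 0.008 ] 10.0 -41.8 0.31240055
```

View pics/z3.png

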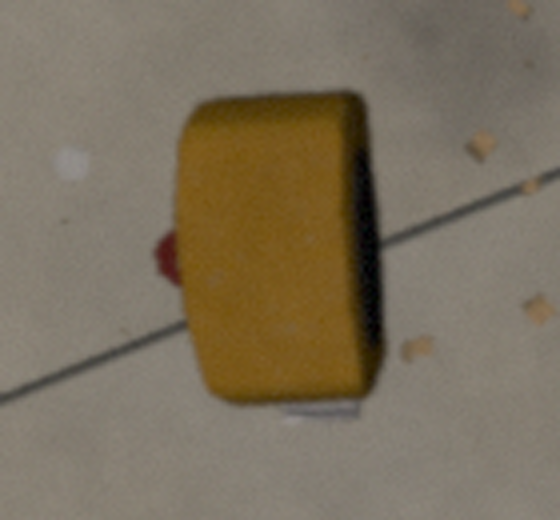

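Run:
```python
from h import *
c=get_calibration("wrist")
for f in ["t1","p1","p2"]:
    z=np.load(f"w_{f}.npz");P=cloud("wrist",z["d"],z["T"],c)
    g=cv2.cvtColor(z["b"],cv2.COLOR_BGR2HSV)
    m=((g[...,0]<8)|(g[...,0]>172))&(g[...,1]>110)&(P[...,0]<.43)&(P[...,1]>.34)&(P[...,1]<.44)&(z["d"]>0)
    Q=P[m];print(f,m.sum(),Q.min(0).round(3) if len(Q) else "",Q.max(0).round(3) if len(Q) else "")
plan(.4127,.3741,.28,-19.2)
plan(.4127,.3741,.185,-19.2)
```

```text
t1 249 [0.376 0.341 0.   ] [0.43  0.386 0.256]
p1 11 [0.378 0.359 0.   ] [0.427 0.385 0.037]
p2 28 [0.422 0.35  0.012] [0.43  0.373 0.051]
t 22.55 pos [0.4404 0.3332 0.3327] tool y ang -21.99 tilt 0.01 q6 0.96 gw 0.998 F [-0.3 -0.1 -0.7]
d tool [ 27.5 -41.   52.7] yaw -2.8
t 22.55 pos [0.4404 0.3332 0.3327] tool y ang -21.99 tilt 0.01 q6 0.96 gw 0.998 F [-0.3 -0.1 -0.7]
d tool [ 27.5 -41.  147.7] yaw -2.8
```

Emit:
{"method": "apply_moves", "body": {"steps": [{"offset":[27.5,-41,0],"angular":[0,0,-2.8],"claw":-1},{"offset":[0,0,30],"angular":[0,0,0],"claw":-1},{"offset":[0,0,20],"angular":[0,0,0],"claw":-1},{"offset":[0,0,0],"angular":[0,0,0],"claw":-1},{"offset":[0,0,0],"angular":[0,0,0],"claw":-1},{"offset":[0,0,0],"angular":[0,0,0],"claw":-1},{"offset":[0,0,0],"angular":[0,0,0],"claw":-1},{"offset":[0,0,0],"angular":[0,0,0],"claw":-1}]}}

```text
time: 23.35
eef_pos: [0.4129, 0.3741, 0.2837]
eef_rot: [-0.0, 0.815, 0.579, 0.001]
wrist_force: [-0.2, -0.2, -0.1]
grip_width: 1.002
```

Run:
```python
from h import *
plan(.4127,.3741,.185,-19.2)
b,d,T,c=snap("t2")
```

```text
t 23.35 pos [0.4129 0.3741 0.2837] tool y ang -19.22 tilt 0.1 q6 1.01 gw 1.002 F [-0.2 -0.2 -0.1]
d tool [-0.2 -0.3 98.7] yaw -0.0
23.35 [0.4129 0.3741 0.2837] [-0.      0.8152  0.5792  0.0009]
```

View pics/w_t2.png

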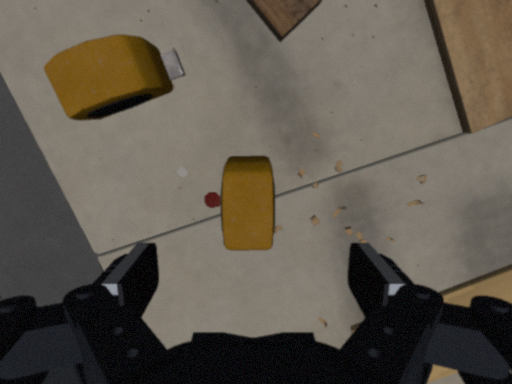

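Emit:
{"method": "apply_moves", "body": {"steps": [{"offset":[0,-1.5,30],"angular":[0,0,0],"claw":-1},{"offset":[0,0,35],"angular":[0,0,0],"claw":-1},{"offset":[0,0,25],"angular":[0,0,0],"claw":-1},{"offset":[0,0,8],"angular":[0,0,0],"claw":-1},{"offset":[0,0,0],"angular":[0,0,0],"claw":1},{"offset":[0,0,0],"angular":[0,0,0],"claw":1},{"offset":[0,0,0],"angular":[0,0,0],"claw":1},{"offset":[0,0,0],"angular":[0,0,0],"claw":1}], "grip_force": 50}}

```text
time: 24.2
eef_pos: [0.4117, 0.375, 0.1866]
eef_rot: [-0.0, 0.815, 0.579, 0.002]
wrist_force: [-0.8, 0.2, -1.6]
grip_width: 0.391
```

Run:
```python
from h import *
plan(.4127,.3741,.185,-19.2)
c=get_calibration("wrist")
z=np.load("wrist0.npz")
cv2.imwrite("pics/tb0.png",top(z["b"],z["d"],z["T"],c,.48,.72,0,.14,2400,.009))
z=np.load("w_p3.npz")
cv2.imwrite("pics/tb3.png",top(z["b"],z["d"],z["T"],c,.48,.72,0,.14,2400,.009))
a=[cv2.imread("pics/tb0.png"),cv2.imread("pics/tb3.png")]
cv2.imwrite("pics/tb.png",np.hstack(a))
```

```text
t 24.2 pos [0.4117 0.375  0.1866] tool y ang -19.2 tilt 0.18 q6 1.01 gw 0.391 F [-0.8  0.2 -1.6]
d tool [-0.5  1.2  1.6] yaw -0.0
```

View pics/tb.png

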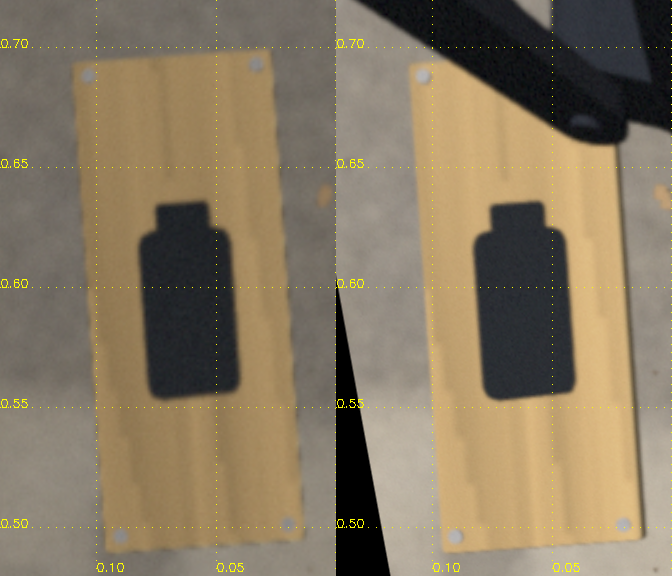

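Run:
```python
from h import *
route(.5889,.0611,.2966,93.75,14,.11)
```

```text
1 [-17, 19, 0] -8.1
2 [-20, 17, 0] -8.1
3 [-22, 14, 0] -8.1
4 [-23, 11, 0] -8.1
5 [-25, 7, 0] -8.1
6 [-25, 4, 0] -8.1
7 [-26, 0, 0] -8.1
8 [-26, -4, 0] -8.1
9 [-25, -7, 0] -8.1
10 [-24, -10, 0] -8.1
11 [-22, -14, 0] -8.1
12 [-20, -17, 0] -8.1
13 [-17, -19, 0] -8.1
14 [-14, -21, 0] -8.1
|step| 25.746373690544765
```

Emit:
{"method": "apply_moves", "body": {"steps": [{"offset":[0,0,-30],"angular":[0,0,0],"claw":1},{"offset":[0,0,-40],"angular":[0,0,0],"claw":1},{"offset":[0,0,-40],"angular":[0,0,0],"claw":1},{"offset":[-17,19,0],"angular":[0,0,-8.1],"claw":1},{"offset":[-20,17,0],"angular":[0,0,-8.1],"claw":1},{"offset":[-22,14,0],"angular":[0,0,-8.1],"claw":1},{"offset":[-23,11,0],"angular":[0,0,-8.1],"claw":1},{"offset":[-25,7,0],"angular":[0,0,-8.1],"claw":1}]}}

```text
time: 25.0
eef_pos: [0.4751, 0.2611, 0.2952]
eef_rot: [0.0, 0.562, 0.827, 0.0]
wrist_force: [0.0, -0.3, -1.6]
grip_width: 0.39
```

Emit:
{"method": "apply_moves", "body": {"steps": [{"offset":[-25,4,0],"angular":[0,0,-8.1],"claw":1},{"offset":[-26,0,0],"angular":[0,0,-8.1],"claw":1},{"offset":[-26,-4,0],"angular":[0,0,-8.1],"claw":1},{"offset":[-25,-7,0],"angular":[0,0,-8.1],"claw":1},{"offset":[-24,-10,0],"angular":[0,0,-8.1],"claw":1},{"offset":[-22,-14,0],"angular":[0,0,-8.1],"claw":1},{"offset":[-20,-17,0],"angular":[0,0,-8.1],"claw":1},{"offset":[-17,-19,0],"angular":[0,0,-8.1],"claw":1}]}}

```text
time: 25.8
eef_pos: [0.5782, 0.0809, 0.2951]
eef_rot: [0.0, 0.031, 1.0, 0.0]
wrist_force: [-0.6, 1.2, -1.6]
grip_width: 0.395
```

Emit:
{"method": "apply_moves", "body": {"steps": [{"offset":[-14,-21,0],"angular":[0,0,-7.7],"claw":1},{"offset":[0,0,0],"angular":[0,0,0],"claw":1},{"offset":[0,0,0],"angular":[0,0,0],"claw":1},{"offset":[0,0,0],"angular":[0,0,0],"claw":1},{"offset":[0,0,0],"angular":[0,0,0],"claw":1},{"offset":[0,0,0],"angular":[0,0,0],"claw":1},{"offset":[0,0,0],"angular":[0,0,0],"claw":1},{"offset":[0,0,0],"angular":[0,0,0],"claw":1}]}}

```text
time: 26.6
eef_pos: [0.5903, 0.0603, 0.2948]
eef_rot: [0.0, -0.033, 0.999, -0.0]
wrist_force: [0.1, 0.5, -1.4]
grip_width: 0.393
```

Run:
```python
from h import *
plan(.5889,.0611,.1975,93.75)
b,d,T,c=snap("t3")
```

```text
t 26.6 pos [0.5903 0.0603 0.2948] tool y ang 93.81 tilt 0.01 q6 -1.6 gw 0.393 F [ 0.1  0.5 -1.4]
d tool [ 1.3  0.8 97.3] yaw 0.1
26.6 [0.5903 0.0603 0.2948] [ 1.000e-04 -3.320e-02  9.994e-01 -0.000e+00]
```

View pics/w_t3.png

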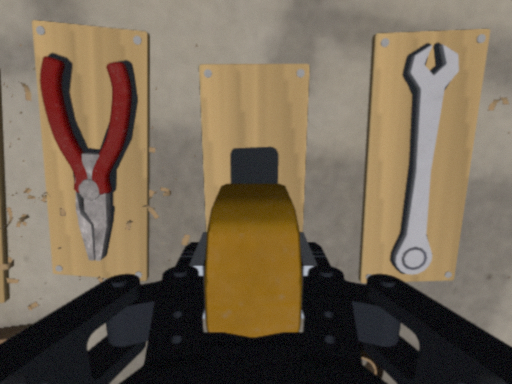

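Emit:
{"method": "apply_moves", "body": {"steps": [{"offset":[1,1,35],"angular":[0,0,0],"claw":1},{"offset":[0,0,30],"angular":[0,0,0],"claw":1},{"offset":[0,0,20],"angular":[0,0,0],"claw":1},{"offset":[0,0,7],"angular":[0,0,0],"claw":1},{"offset":[0,0,3],"angular":[0,0,0],"claw":1},{"offset":[0,0,0],"angular":[0,0,0],"claw":1},{"offset":[0,0,0],"angular":[0,0,0],"claw":1},{"offset":[0,0,0],"angular":[0,0,0],"claw":1}]}}

```text
time: 27.45
eef_pos: [0.5897, 0.0611, 0.2011]
eef_rot: [0.001, -0.033, 0.999, 0.0]
wrist_force: [-0.5, 1.1, -2.3]
grip_width: 0.393
```

Run:
```python
from h import *
plan(.5889,.0611,.1965,93.75)
b,d,T,c=snap("t4")
```

```text
t 27.45 pos [0.5897 0.0611 0.2011] tool y ang 93.8 tilt 0.13 q6 -1.6 gw 0.393 F [-0.5  1.1 -2.3]
d tool [0.8 0.1 4.6] yaw 0.1
27.45 [0.5897 0.0611 0.2011] [ 0.0012 -0.0332  0.9994  0.    ]
```

View pics/w_t4.png

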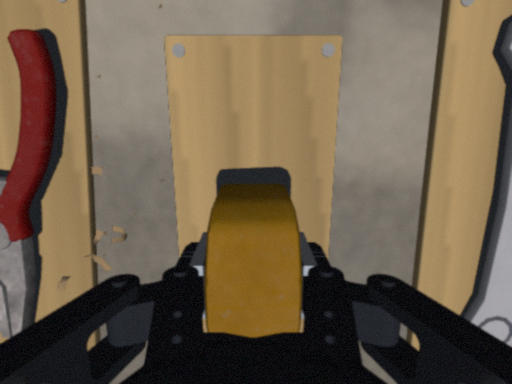

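Emit:
{"method": "apply_moves", "body": {"steps": [{"offset":[2.5,0,2.5],"angular":[0,0,0],"claw":1},{"offset":[0,0,2],"angular":[0,0,0],"claw":1},{"offset":[0,0,0],"angular":[0,0,0],"claw":1},{"offset":[0,0,0],"angular":[0,0,0],"claw":0},{"offset":[0,0,0],"angular":[0,0,0],"claw":-0.3},{"offset":[0,0,0],"angular":[0,0,0],"claw":-0.5},{"offset":[0,0,-20],"angular":[0,0,0],"claw":-0.5},{"offset":[0,0,-40],"angular":[0,0,0],"claw":-0.5}]}}

```text
time: 28.3
eef_pos: [0.5859, 0.0608, 0.2522]
eef_rot: [-0.004, -0.033, 0.999, -0.0]
wrist_force: [0.7, -0.1, 0.1]
grip_width: 0.753
```

Emit:
{"method": "apply_moves", "body": {"steps": [{"offset":[0,0,-50],"angular":[0,0,0],"claw":-0.5},{"offset":[0,0,-50],"angular":[0,0,0],"claw":-0.5},{"offset":[0,0,-20],"angular":[0,0,0],"claw":-0.5},{"offset":[0,0,0],"angular":[0,0,0],"claw":-0.5},{"offset":[0,0,0],"angular":[0,0,0],"claw":-0.5},{"offset":[0,0,0],"angular":[0,0,0],"claw":-0.5},{"offset":[0,0,0],"angular":[0,0,0],"claw":-0.5},{"offset":[0,0,0],"angular":[0,0,0],"claw":-0.5}]}}

```text
time: 29.1
eef_pos: [0.5868, 0.0609, 0.3739]
eef_rot: [-0.001, -0.033, 0.999, -0.0]
wrist_force: [-0.4, 0.0, 0.4]
grip_width: 0.749
```

Run:
```python
from h import *
b,d,T,c=snap("f1")
for n in ["side","scene"]:
    c,T=campose(n);b,d=capture(n)
    cv2.imwrite(f"pics/{n}_f.png",b); np.savez(f"{n}_f.npz",b=b,d=d,T=T)
plan(.589,.061,.3)
```

```text
29.1 [0.5868 0.0609 0.3739] [-0.0011 -0.0332  0.9994 -0.    ]
t 29.25 pos [0.5868 0.0609 0.3748] tool y ang 93.8 tilt 0.04 q6 -1.6 gw 0.748 F [ 0.2 -0.   1.6]
d tool [-2.2 -0.  74.8] yaw None
```

View pics/w_f1.png

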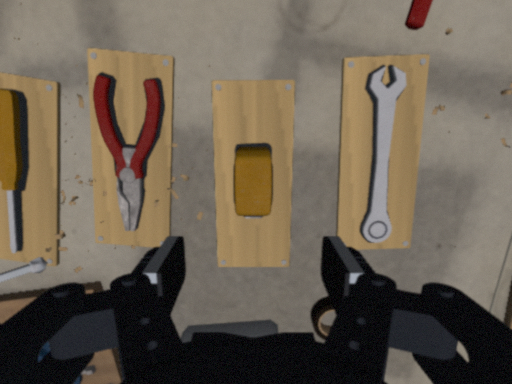

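View pics/side_f.png

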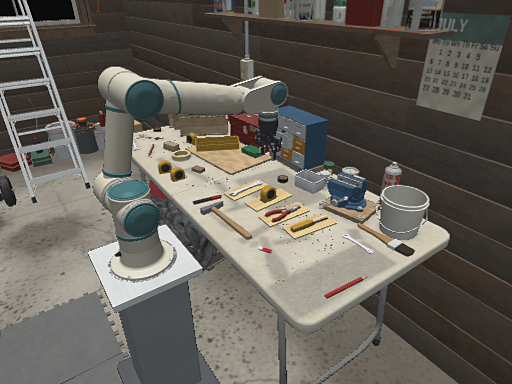

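Run:
```python
from h import *
z=np.load("w_f1.npz");c=get_calibration("wrist");P=cloud("wrist",z["d"],z["T"],c);d=z["d"]
u=np.radians(183.75);ey=np.array([np.cos(u),np.sin(u)]);ex=np.array([ey[1],-ey[0]])
o=np.array([.5944,.0615])
for lo,hi in [(.02,.04),(.04,.055),(.055,.08)]:
    m=(d>0)&(P[...,2]>lo)&(P[...,2]<hi)&(np.hypot(P[...,0]-o[0],P[...,1]-o[1])<.06)
    Q=P[m];q=np.c_[(Q[:,:2]-o)@ex,(Q[:,:2]-o)@ey]*1000
    print(lo,m.sum(),np.percentile(q[:,0],[2,98]).round(1),np.percentile(q[:,1],[2,98]).round(1),Q[:,2].max().round(4),cv2.minAreaRect((q).astype(np.float32)))
# plate of everything, wide; pliers/tape zoom
cv2.imwrite("pics/tp.png",top(z["b"],z["d"],z["T"],c,.46,.72,-.13,.26,1900,.009))
cv2.imwrite("pics/tz.png",cv2.resize(z["b"][60:280,190:320],None,fx=2.7,fy=2.7,interpolation=cv2.INTER_CUBIC))
```

```text
0.02 88 [-15.2  13.7] [35.7 36.8] 0.0399 ((-0.6355190277099609, 36.23627853393555), (31.030227661132812, 1.2077969312667847), 0.1579751819372177)
0.04 220 [-17.2  17. ] [17.5 36.3] 0.055 ((-0.6162376403808594, 4.62379264831543), (63.75510787963867, 36.486480712890625), 89.55716705322266)
0.055 2278 [-17.   16.3] [-21.6  31.7] 0.0724 ((-0.47286224365234375, 4.608476638793945), (36.54307174682617, 57.31868362426758), 0.18082000315189362)
```

View pics/tz.png

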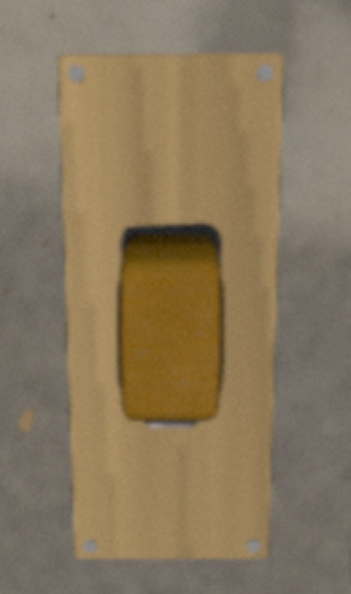

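View pics/tp.png

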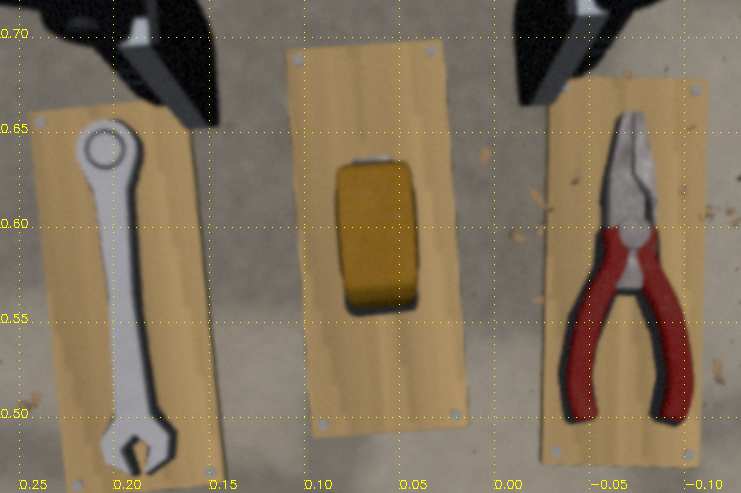

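```bash
python3 -c "
from h import *
print(r.close_job())"
```

```text
the job is handed in; nothing more can be done
None
```

I put all four tools back on their own boards and handed the job in at about 29 s, out of the 109 s allowed. No verdict was reported, so the results below are from my own last checks.

- **Tape measure:** I took the one farthest to the robot's right. It stands on its base with the hook pointing the way its outline points. The depth picture puts it about 1.5 mm off along the board and under 1 mm off across, with almost no turn.
- **Long spanner and pliers:** in the last wrist picture both lie inside their outlines and point the right way. I judged their offsets by eye at a few millimetres.
- **Screwdriver:** its outline shows it turned by about 2.5 degrees and its middle roughly 3 mm off. This is the largest error seen, but well within 12 mm and 0.18 rad.
- **Everything else:** the short spanner and tape roll look unmoved in the last pictures; I did not measure them. The last picture was taken with the gripper clear above the boards and the wrist force near zero.

**Where measurements disagreed:** the scene and side cameras put the boards 3 to 5 mm nearer the robot than the wrist camera did. I used the wrist camera and corrected each placement by eye just above its board, except the pliers, which needed none. I read the spanner's outline as jaw end towards the robot from a partly hidden view before placing it. The pictures after release confirmed that.

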